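Sort wooden display studs by thread pitch on the gauge rack

TASK

Sort the three threaded wooden studs by thread pitch: lay each one in the notched gauge whose ribs fit its thread, let go with it seated fully down. Then swing the keeper bar from upright fully down over the three seated studs. Leave the smooth blank and the other things where they are.

Things in the scene. Friction and masses are not known exactly. Their poses are not given: they have to be found in the camera images.
- stud_fine: fine-thread wooden stud, 188 mm long, 0.1 to 0.2 kg, lying: 40 mm cube grip block in the middle, a 74 mm threaded end each side (outer diameter 36, core 26 mm) with 6 ring ridges at 12 mm pitch, first groove 32 mm from the middle; both ends alike, so it may be turned end for end. Origin: its middle, on its axis, 20 mm above the table at the start; x along it, z up.
- gauge_fine: fine gauge, fixed, in any of the rack's three bays: aluminium ribs 3.5 mm thick, 12 mm apart, 5 under each threaded end, each with a 90 degree V notch open upward (48 mm wide at the top, rib tops 52 mm above the table). Its middle 50 mm has no ribs: room for fingers beside the grip block, floor there 16 mm above the table. Origin: under its middle, 12 mm above the table; x along the bay.
- seat_fine (a point): where the middle of a fully seated fine stud's axis lies: over the middle of the fine gauge, 46 mm above the table; x along the bay, y across, z up. The matching stud's grooves drop over the ribs if it is within about 3 mm along its axis when it enters; a stud that does not match, or is shifted, stays 7 mm high.
- stud_medium: medium-thread wooden stud, 188 mm long, 0.1 to 0.2 kg, lying: 40 mm cube grip block in the middle, a 74 mm threaded end each side (outer diameter 36, core 26 mm) with 4 ring ridges at 17 mm pitch, first groove 37 mm from the middle; both ends alike, so it may be turned end for end. Origin: its middle, on its axis, 20 mm above the table at the start; x along it, z up.
- gauge_medium: medium gauge, fixed, in any of the rack's three bays: aluminium ribs 6 mm thick, 17 mm apart, 3 under each threaded end, each with a 90 degree V notch open upward (48 mm wide at the top, rib tops 52 mm above the table). Its middle 50 mm has no ribs: room for fingers beside the grip block, floor there 16 mm above the table. Origin: under its middle, 12 mm above the table; x along the bay.
- seat_medium (a point): where the middle of a fully seated medium stud's axis lies: over the middle of the medium gauge, 46 mm above the table; x along the bay, y across, z up. The matching stud's grooves drop over the ribs if it is within about 3 mm along its axis when it enters; a stud that does not match, or is shifted, stays 7 mm high.
- stud_coarse: coarse-thread wooden stud, 188 mm long, 0.1 to 0.2 kg, lying: 40 mm cube grip block in the middle, a 74 mm threaded end each side (outer diameter 36, core 26 mm) with 3 ring ridges at 23 mm pitch, first groove 43 mm from the middle; both ends alike, so it may be turned end for end. Origin: its middle, on its axis, 20 mm above the table at the start; x along it, z up.
- gauge_coarse: coarse gauge, fixed, in any of the rack's three bays: aluminium ribs 8.5 mm thick, 23 mm apart, 2 under each threaded end, each with a 90 degree V notch open upward (48 mm wide at the top, rib tops 52 mm above the table). Its middle 50 mm has no ribs: room for fingers beside the grip block, floor there 16 mm above the table. Origin: under its middle, 12 mm above the table; x along the bay.
- seat_coarse (a point): where the middle of a fully seated coarse stud's axis lies: over the middle of the coarse gauge, 46 mm above the table; x along the bay, y across, z up. The matching stud's grooves drop over the ribs if it is within about 3 mm along its axis when it enters; a stud that does not match, or is shifted, stays 7 mm high.
- blank: unthreaded wooden blank of the studs' size: 188 mm long, 40 mm square block in the middle, smooth 36 mm round ends. Belongs in no gauge; leave it. Origin at its middle; x along it.
- rack: plywood board of the gauges, fixed, 255 mm (x) by 270 mm (y), 12 mm thick, carrying three parallel gauges 84 mm apart in y and the keeper bar along its far (+x) edge. Origin: on the table under the middle gauge's seat; x along the bays, away from the robot.
- keeper (a joint): angle of the keeper bar about its hinge, rad: 0 = fully down, level over the far threaded ends of the three studs (2 mm above the ridges of seated studs); about 1.57 = standing straight up; it starts between 1.45 and 1.8. A stiff hinge: it stays where it is left and needs about 3 N at the bar.
- keeper_bar (a point): middle of the keeper bar, a steel flat 16 mm by 8 mm and 242 mm long, parallel to the rack's y, held by an arm at each end, 44 mm from the hinge axis. When down it is level at 70 mm above the table, its upper face at 74 mm, flat side up; when straight up its broad faces look along x.
- keeper_hinge (a point): middle of the keeper's hinge axis (along the rack's y), 122 mm from the rack's origin in +x, 70 mm above the table, on two posts 252 mm apart whose tops are at 78 mm.
- dish: small dark wooden bowl, 72 mm across, 30 mm high; to be left alone. Origin near the middle of its underside.
- brush: hand brush lying on the table; to be left alone. Origin near the middle of its underside.
- mug: white mug, 76 mm across, 85 mm high; to be left alone. Origin near the middle of its underside.
- jar: glass jar with wooden cap, 70 mm across, 90 mm high; to be left alone. Origin near the middle of its underside.
- bangle: dark wooden bangle lying flat, 72 mm across, 14 mm high; to be left alone. Origin near the middle of its underside.
- mallet: wooden mallet lying on the table, 48 mm high; to be left alone. Origin near the middle of its underside.

How it is judged:
By the outcome, as a careful person would: the job done as asked, in the order asked, and still so for the second after the job is handed in, with the robot touching nothing.
It also fails if it takes over 72 s, if anything falls off the work surface, if the arm or the gripper's body presses on something with over 40 N, if the wrist force passes 120 N, or if a joint passes its speed limit or range.

ROBOT

A 6-joint arm with a two-finger parallel gripper is mounted at the origin on the work surface. World frame = base frame: x ahead of the robot, y to its left, z up, the work surface at z = 0. Lengths are in m, angles in rad, forces in N, time in s.
With the tool pointing down it reaches from about 0.275 to 0.825 m from the base axis. Payload 5.2 kg.
Tool frame: the origin (TCP) lies on the centre line of the jaws, within the pads' length; the fingertips stand arm.tcp_to_tips ahead of it and the grasp point (between the pads) lies 5 mm behind it (arm.tcp_to_tips is the distance from the TCP to the fingertips, in m); z points along the fingers, y is the direction in which the jaws open and shut (so a half turn about z gives the same grasp; the last joint's range is limited). The gripper opens to 93 mm and grips with 3 to 60 N. Pads are 15 mm wide; open, the fingers measure 128 mm over their backs; the gripper's body (75 mm by 188 mm) begins 65 mm behind the grasp point.
Start: joints at [1.095, 0.259, 1.535, -0, 1.348, -0.203], TCP at [0.148, 0.53, 0.233] pointing down, gripper open.
Joint ranges: [-3.14, 3.14], [-0.91, 2.08], [0.19, 2.58], [-1.22, 4.36], [0.22, 2.71], [-3.12, 3.12]. Speed limits (rad/s): [2.57, 2.57, 3.14, 3.14, 3.14, 3.14].

INTERFACE

Orientations are given as a unit quaternion [x, y, z, w].
In Python, from workcell import arm gives the robot as it stands. The module is installed in compiled form; this text tells all that it offers.
- The arm moves only by the tool carry_out, never from a script. Its argument "moves" is a list of rows, each a list of 3 entries, a list of its own where there are three numbers: the shift along the tool's x, y, z in units of 30 mm (1.0 is 30 mm), then the turn, a rotation vector about the tool's x, y, z in units of 8 degrees (1.0 is 8 degrees), then the opening, from 0 (shut) to 1 (fully open). In form: [[[dx, dy, dz], [wx, wy, wz], fingers], ...]. A call has exactly 5 rows; each row shifts and turns the commanded pose from where the row before left it, along the tool's axes as they then stand; what a row does not reach is not made up. A row lasts 1/8 s, in which the tool goes at most 62.5 mm and 10.7 degrees, less where a joint would pass 70% of its speed; a pose out of reach is approached as far as the arm can. A call is refused whole if a number of a shift passes 1 or a number of a turn 1, either way. A call with a gripper value outside its range is refused whole. The fingers move at their own pace and stop on an object; "newtons" is the grip in N (left out, the last holds). Time passes only in rows, so rows that do not move let the fingers close, or fill a call up. It gives the time, the measured TCP pose, the force and the opening at its end, in the units of the state.
- arm.read_state(): the state, without advancing time (a new reading comes with each control period).
- arm.get_image(name): name is "scene" or "top" or "wrist"; returns the picture (384x512x3 uint8, blue, green, red); there is no depth.
- arm.camera_params(name): a dict with "fov_y" (degrees; the focal length in pixels is half the picture's height over the tangent of half this angle, whatever the lens; pixels are square), "cx", "cy" (the principal point, pixels), "T" (4x4, takes a point from camera to world coordinates). Camera axes: x right, y down, z forward; pixel columns grow to the right and rows downward; lengths in m; the calibration is good to about 2 mm. A picture is of the moment at which its call begins: read the wrist's pose just before it. camera_params takes no time and is no camera call; for the wrist camera it gives the pose at the moment of the call.
- arm.close_job(): hands the job in, once; it reports no verdict.
Trained networks look in the newest picture that a camera, given by its name, has taken for a name from the list of things; names that differ only in an ending like _2 or _b are one class to them, and where a whole thing is asked for, a point or a joint stands for the part that bears it (a point fixed in the world has none). Each returns a list of dicts, best first, with "score" (0 to 1); they miss things now and then, are a little off and sometimes report something else, mostly with a low value. They report only what shows in the picture. A call takes as long as a camera call.
- arm.spot_in(camera, target): "box" ([left, top, right, bottom] in pixels, round what is visible of it).
- arm.regions_of(camera, target): "region" (384x512 bool, what is visible of it) and "box" ([left, top, right, bottom] in pixels, round what is visible of it).
- arm.mark_of(camera, target): "position" ([column, row] in pixels: a listed point, or the origin of a listed thing).
The state is a dict: "time": time; "joints": joint angles; "qd": joint speeds; "effort": joint torques, N m; "eef_pos": TCP position; "orientation": TCP orientation; "contact_force": force on the tool from outside, world axes, zero at the start; "torque": the same for the moment, N m; "finger_gap": finger opening in m.
Only numpy, scipy, OpenCV 4.12 (cv2) and the standard library are available. Lean on these libraries where they do the work, as an engineer would, in place of code of your own. Each camera call takes 0.05 s, during which the arm holds its last target.

## Working session

There is one attempt and no reset: what is moved stays moved. The work goes in short steps, Python scripts to look and compute and a tool call to move; the robot and the scene stay as the last step left them, time stands still between calls to the robot, and variables do not carry over. Pictures are saved under pics/ and viewed, and the job is handed in when it is done.

Besides the shell and the picture viewer there is one more tool, called by a JSON object that holds its "method" and its "body", one argument or row to a line. carry_out: Moves the arm, as the interface text tells. Its arguments: {"type":"object","properties":{"moves":{"type":"array"},"newtons":{"type":"number"}},"required":["moves"]}

```bash
mkdir -p pics; python3 - <<'E'
from workcell import arm
import cv2
s=arm.read_state(); print({k:s[k] for k in('time','eef_pos','orientation','finger_gap','contact_force')}, arm.tcp_to_tips)
for n in('scene','top'):
    im=arm.get_image(n); cv2.imwrite(f'pics/{n}0.png',im)
    p=arm.camera_params(n); print(n,p)
E
```

```text
{'time': 0.0, 'eef_pos': array([0.14792275, 0.52920116, 0.23182279]), 'orientation': array([ 1.35966200e-01,  9.90713062e-01, -8.54679272e-04, -3.01626329e-04]), 'finger_gap': 0.09313462012960416, 'contact_force': array([0.41288185, 0.57430406, 0.31099274])} 0.014
scene {'fov_y': 57.92792923006583, 'cx': 249.2648796367734, 'cy': 195.83023386639016, 'T': array([[-0.38190363,  0.5697133 , -0.72771998,  1.37861285],
       [ 0.92409938,  0.24713578, -0.29148625,  0.22162698],
       [ 0.01378206, -0.78380524, -0.62085376,  0.7586398 ],
       [ 0.        ,  0.        ,  0.        ,  1.        ]])}
top {'fov_y': 55.38332555168994, 'cx': 252.36102217253426, 'cy': 189.044544933623, 'T': array([[-0.02701867, -0.9947673 ,  0.0985292 ,  0.46558829],
       [-0.99896152,  0.0304863 ,  0.03385967, -0.10810312],
       [-0.03668628, -0.09751204, -0.99455795,  1.02499988],
       [ 0.        ,  0.        ,  0.        ,  1.        ]])}
```

View pics/scene0.png

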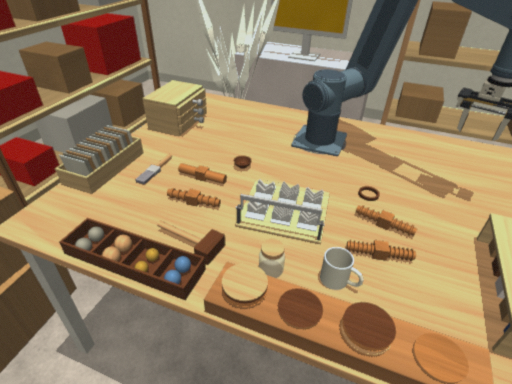

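View pics/top0.png

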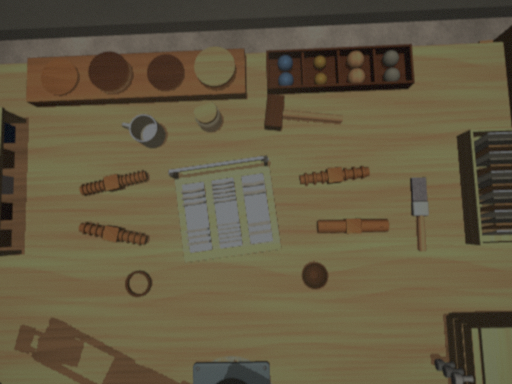

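The scene picture shows the rack in the middle, two threaded pieces on its right (+y), and one threaded piece and the smooth blank on its left. In the top picture these lie at about (114,183), (113,234), (335,175) and (353,226), with the rack centre near (227,212).

```bash
cat > h.py <<'E'
from workcell import arm
import numpy as np, cv2
def K(p):
    f=192/np.tan(np.radians(p['fov_y'])/2); return f,p['cx'],p['cy']
def ray(p,uv):
    f,cx,cy=K(p); d=p['T'][:3,:3]@np.array([(uv[0]-cx)/f,(uv[1]-cy)/f,1]); return p['T'][:3,3],d
def atz(p,uv,z):
    o,d=ray(p,uv); return o+d*(z-o[2])/d[2]
def proj(p,X):
    f,cx,cy=K(p); c=p['T'][:3,:3].T@(np.asarray(X)-p['T'][:3,3]); return np.array([f*c[0]/c[2]+cx,f*c[1]/c[2]+cy])
E
python3 - <<'E'
from h import *
np.set_printoptions(precision=4,suppress=True)
Z=dict(stud_fine=.02,stud_medium=.02,stud_coarse=.02,blank=.02,gauge_fine=.012,gauge_medium=.012,gauge_coarse=.012,seat_fine=.046,seat_medium=.046,seat_coarse=.046,rack=0,keeper_hinge=.07,mug=0,jar=0,bangle=0,dish=0)
for c in('top','scene'):
    p=arm.camera_params(c)
    for n,z in Z.items():
        for r in arm.mark_of(c,n)[:2]:
            print(c,n,round(r['score'],2),np.round(r['position'],1),atz(p,r['position'],z)[:2])
E
```

```text
top stud_fine 0.55 [115.  181.4] [0.5985 0.3112]
top stud_medium 0.6 [225.3 208.6] [0.5133 0.0022]
top stud_medium 0.59 [110.7 232.8] [0.4555 0.3218]
top stud_coarse 0.69 [336.8 177. ] [ 0.5913 -0.3068]
top stud_coarse 0.52 [353.2 220. ] [ 0.4724 -0.3451]
top blank 0.73 [352.2 225.7] [ 0.4572 -0.3416]
top gauge_fine 0.63 [222.3 210.8] [0.5078 0.0115]
top gauge_medium 0.59 [202.4 215.1] [0.4975 0.0672]
top gauge_coarse 0.71 [258.  206.9] [ 0.5158 -0.0879]
top seat_fine 0.64 [223.6 213.1] [0.5002 0.0041]
top seat_fine 0.24 [193.6 215.8] [0.4952 0.0851]
top seat_medium 0.61 [194.9 216.6] [0.493  0.0816]
top seat_coarse 0.7 [280.6 117.1] [ 0.7579 -0.1574]
top seat_coarse 0.61 [253.7 205. ] [ 0.5195 -0.0772]
top rack 0.77 [225.4 212.3] [0.5039 0.0043]
top keeper_hinge 0.92 [218.  162.9] [0.6326 0.0137]
top keeper_hinge 0.64 [311.4 273.4] [ 0.3394 -0.2204]
top mug 0.7 [152.3 134.8] [0.7334 0.2116]
top jar 0.98 [206.4 120.2] [0.7706 0.054 ]
top bangle 0.67 [141.7 280.9] [0.3201 0.2414]
top bangle 0.65 [336.8 177.2] [ 0.5932 -0.3108]
top dish 0.71 [312.3 275.3] [ 0.325  -0.2309]
top dish 0.7
[... 464 characters left out ...]
medium 0.92 [307.9 211.1] [0.5014 0.0794]
scene gauge_coarse 0.9 [260.7 202.5] [ 0.5217 -0.0795]
scene seat_fine 0.75 [284.9 199.1] [0.5128 0.0008]
scene seat_medium 0.93 [310.5 203.9] [0.5034 0.0844]
scene seat_coarse 0.71 [263.3 195.1] [ 0.5211 -0.0717]
scene seat_coarse 0.63 [202.9 251.6] [ 0.8217 -0.1356]
scene keeper_hinge 0.69 [278.8 217.7] [0.6331 0.0186]
scene keeper_hinge 0.39 [242.  168.5] [ 0.4373 -0.185 ]
scene mug 0.6 [334.3 279. ] [0.7336 0.2163]
scene jar 0.97 [272.3 268.6] [0.7658 0.0492]
scene bangle 0.5 [366.3 193.7] [0.3114 0.2449]
scene bangle 0.16 [312.  201.8] [0.4337 0.0774]
scene dish 0.66 [241.6 167.8] [ 0.3378 -0.2297]
scene dish 0.66 [206.8 248.8] [ 0.7715 -0.1534]
```

```bash
python3 - <<'E'
import cv2
im=cv2.imread('pics/top0.png')
a=cv2.resize(im[150:270,60:400],None,fx=2.3,fy=2.3,interpolation=cv2.INTER_CUBIC); 
cv2.imwrite('pics/topz.png',cv2.convertScaleAbs(a,alpha=1.6))
im=cv2.imread('pics/scene0.png')
a=cv2.resize(im[150:280,150:430],None,fx=2.8,fy=2.8,interpolation=cv2.INTER_CUBIC); 
cv2.imwrite('pics/scenez.png',a)
E
```

```text
(no output)
```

View pics/topz.png

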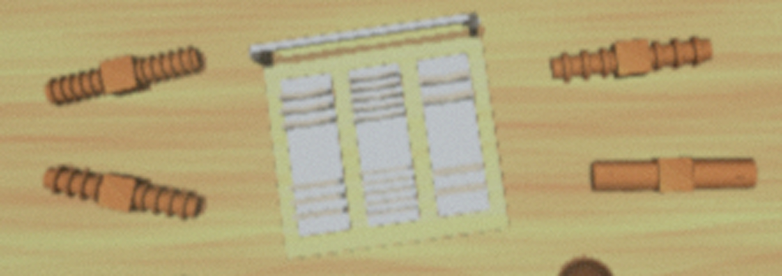

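View pics/scenez.png

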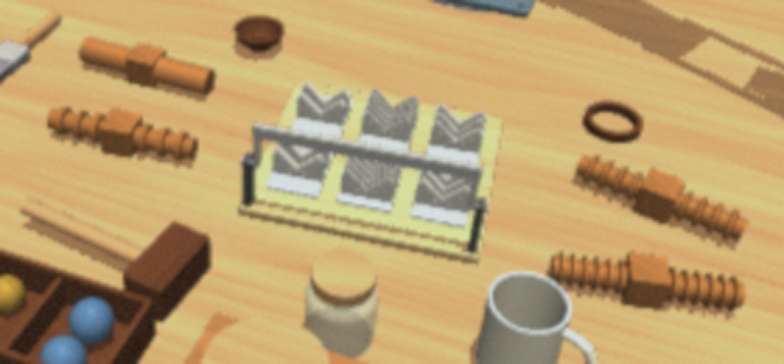

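The networks agree across both cameras. Medium stud is at about (0.454, 0.318), fine at (0.60, 0.315), coarse at (0.594, -0.302). Bays from +y to -y are medium, fine, coarse, with the rack yawed about 6°. Next I write a planner helper and get the wrist camera's geometry.

```bash
cat >> h.py <<'E'
from scipy.spatial.transform import Rotation as R
def plan(pos,yaw,n,s=None):
    """rows to TCP pos (down-pointing, tool x at world yaw deg), n rows; prints equal rows in tool units"""
    s=s or arm.read_state()
    p=np.array(s['eef_pos']); r=R.from_quat(s['orientation'])
    c,sn=np.cos(np.radians(yaw)),np.sin(np.radians(yaw))
    rt=R.from_matrix(np.array([[c,sn,0],[sn,-c,0],[0,0,-1]]))
    w=(r.inv()*rt).as_rotvec(degrees=True)
    d=(np.array(pos)-p)
    # equal world steps, turning w/n each row
    cur=r
    for i in range(n):
        print(np.round(cur.inv().apply(d/n)/.03,2).tolist(), np.round(w/n/8,2).tolist())
        cur=cur*R.from_rotvec(w/n,degrees=True)
def st():
    s=arm.read_state(); r=R.from_quat(s['orientation']).as_matrix()
    print('t',round(s['time'],2),'pos',np.round(s['eef_pos'],4),'yaw',round(np.degrees(np.arctan2(r[1,0],r[0,0])),2),'z',np.round(r[:,2],3),'gap',round(s['finger_gap'],4),'F',np.round(s['contact_force'],1),'q',np.round(s['joints'],2)); return s
E
python3 - <<'E'
from h import *
s=st()
T=np.eye(4);T[:3,:3]=R.from_quat(s['orientation']).as_matrix();T[:3,3]=s['eef_pos']
p=arm.camera_params('wrist'); print(p['fov_y'],p['cx'],p['cy'],np.round(np.linalg.inv(T)@p['T'],3))
plan([.454,.318,.20],81,10)
E
```

```text
t 1.7 pos [0.1482 0.5297 0.2327] yaw 164.37 z [ 0.  0. -1.] gap 0.093 F [-0.   0.5 -0.6] q [ 1.1   0.26  1.53  0.    1.35 -0.2 ]
63.56073168007301 253.80700654051117 187.30595516965954 [[ 0.001 -0.954 -0.301  0.085]
 [ 1.     0.001 -0.001  0.   ]
 [ 0.001 -0.301  0.954 -0.153]
 [ 0.     0.     0.     1.   ]]
[-1.17, -0.4, 0.11] [0.0, -0.0, 1.04]
[-1.22, -0.23, 0.11] [0.0, -0.0, 1.04]
[-1.24, -0.05, 0.11] [0.0, -0.0, 1.04]
[-1.23, 0.13, 0.11] [0.0, -0.0, 1.04]
[-1.2, 0.31, 0.11] [0.0, -0.0, 1.04]
[-1.14, 0.48, 0.11] [0.0, -0.0, 1.04]
[-1.06, 0.64, 0.11] [0.0, -0.0, 1.04]
[-0.96, 0.79, 0.11] [0.0, -0.0, 1.04]
[-0.84, 0.92, 0.11] [0.0, -0.0, 1.04]
[-0.69, 1.03, 0.11] [0.0, -0.0, 1.04]
```

```bash
python3 - <<'E'
from h import *
plan([.454,.318,.17],81,15)
E
```

```text
[-0.78, -0.27, 0.14] [0.0, -0.0, 0.69]
[-0.8, -0.19, 0.14] [0.0, -0.0, 0.69]
[-0.82, -0.11, 0.14] [0.0, -0.0, 0.69]
[-0.83, -0.03, 0.14] [0.0, -0.0, 0.69]
[-0.83, 0.05, 0.14] [0.0, -0.0, 0.69]
[-0.82, 0.13, 0.14] [0.0, -0.0, 0.69]
[-0.8, 0.2, 0.14] [0.0, -0.0, 0.69]
[-0.78, 0.28, 0.14] [0.0, -0.0, 0.69]
[-0.75, 0.35, 0.14] [0.0, -0.0, 0.69]
[-0.71, 0.43, 0.14] [0.0, -0.0, 0.69]
[-0.66, 0.49, 0.14] [0.0, -0.0, 0.69]
[-0.61, 0.55, 0.14] [0.0, -0.0, 0.69]
[-0.56, 0.61, 0.14] [0.0, -0.0, 0.69]
[-0.5, 0.66, 0.14] [0.0, -0.0, 0.69]
[-0.43, 0.71, 0.14] [0.0, -0.0, 0.69]
```

{"method": "carry_out", "body": {
  "moves": [
    [[-0.78,-0.27,0.14],[0,0,0.69],1],
    [[-0.8,-0.19,0.14],[0,0,0.69],1],
    [[-0.82,-0.11,0.14],[0,0,0.69],1],
    [[-0.83,-0.03,0.14],[0,0,0.69],1],
    [[-0.83,0.05,0.14],[0,0,0.69],1]
  ]
}}

```text
time: 2.33
eef_pos: [0.2512, 0.4591, 0.2116]
orientation: [0.37, 0.929, 0.0, 0.0]
contact_force: [0.3, 0.4, -0.3]
finger_gap: 0.0926
```

{"method": "carry_out", "body": {
  "moves": [
    [[-0.82,0.13,0.14],[0,0,0.69],1],
    [[-0.8,0.2,0.14],[0,0,0.69],1],
    [[-0.78,0.28,0.14],[0,0,0.69],1],
    [[-0.75,0.35,0.14],[0,0,0.69],1],
    [[-0.71,0.43,0.14],[0,0,0.69],1]
  ]
}}

```text
time: 2.95
eef_pos: [0.3536, 0.3887, 0.1906]
orientation: [0.581, 0.814, 0.0, 0.0]
contact_force: [0.2, -0.2, 0.4]
finger_gap: 0.0928
```

{"method": "carry_out", "body": {
  "moves": [
    [[-0.66,0.49,0.14],[0,0,0.69],1],
    [[-0.61,0.55,0.14],[0,0,0.69],1],
    [[-0.56,0.61,0.14],[0,0,0.69],1],
    [[-0.5,0.66,0.14],[0,0,0.69],1],
    [[-0.43,0.71,0.14],[0,0,0.69],1]
  ]
}}

```text
time: 3.58
eef_pos: [0.456, 0.3189, 0.1695]
orientation: [0.758, 0.652, 0.0, -0.0]
contact_force: [-0.4, -0.0, -0.1]
finger_gap: 0.0932
```

```bash
python3 - <<'E'
from h import *
st(); p=arm.camera_params('wrist'); im=arm.get_image('wrist'); cv2.imwrite('pics/w1.png',im)
np.save('w1_T.npy',p['T']); st()
for r in arm.mark_of('wrist','stud_medium')[:2]: print(r, atz(p,r['position'],.02))
E
```

```text
t 3.58 pos [0.456  0.3189 0.1695] yaw 81.39 z [ 0.  0. -1.] gap 0.0932 F [-0.4 -0.  -0.1] q [0.41 0.32 1.61 0.   1.21 0.56]
t 3.62 pos [0.4584 0.3172 0.169 ] yaw 81.08 z [ 0.001 -0.001 -1.   ] gap 0.093 F [ 2.6 -0.4 -0.9] q [ 0.41  0.32  1.61 -0.    1.21  0.56]
{'position': [255.5, 177.8], 'score': 0.56} [0.45668595 0.31794276 0.02      ]
```

View pics/w1.png

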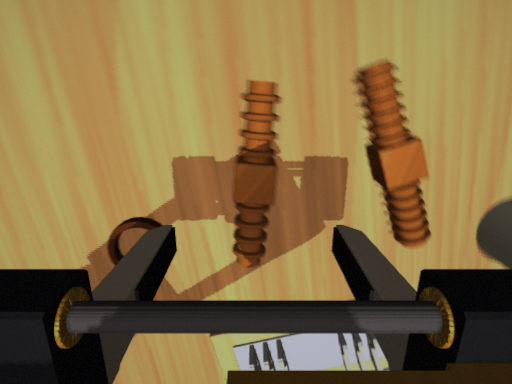

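The wrist picture shows the medium stud with its axis from about (263,81) to (248,265), block near (256,178), and the fine stud to its right with block near (398,160). I'll fit the known shape's silhouette to the network masks for precise poses.

```bash
cat >> h.py <<'E'
from scipy.optimize import minimize
PR={'stud_fine':(12,.032,6),'stud_medium':(17,.037,4),'stud_coarse':(23,.043,3)}
def hullpoly(p,X):
    q=np.array([proj(p,x) for x in X]); return cv2.convexHull(q.astype(np.float32))[:,0]
def parts(core=.0135,outer=.018,name=None):
    a=np.linspace(0,2*np.pi,24,endpoint=False); L=[]
    def cyl(x0,x1,r): return np.array([[x,r*np.cos(t),r*np.sin(t)] for x in (x0,x1) for t in a])
    L.append(np.array([[i,j,k] for i in(-.02,.02) for j in(-.02,.02) for k in(-.02,.02)]))
    L.append(cyl(-.094,.094,core if name else outer))
    if name:
        P,g,n=PR[name];P/=1000
        # ridges sit between grooves: g+(i-.5)*P (measured from middle)
        for i in range(n):
            c=g+(i-.5)*P
            w=P*.22
            for s in(-1,1): 
                if c+w<=.0945: L.append(cyl(s*c-w,s*c+w,outer))
    return L
def render(p,x,y,z,yaw,L,S=4):
    m=np.zeros((384*S,512*S),np.uint8); r=R.from_euler('z',yaw).as_matrix()
    for X in L:
        h=hullpoly(p,X@r.T+np.array([x,y,z]))
        cv2.fillConvexPoly(m,np.round((h+.5)*S*16).astype(np.int32),255,shift=4)
    return cv2.resize(m,(512,384),interpolation=cv2.INTER_AREA)/255.
def fit(p,mask,x0,name,z=.02,occ=None):
    L=parts(name=name); M=cv2.GaussianBlur(mask.astype(np.float32),(0,0),1.0)
    def c(v):
        m=cv2.GaussianBlur(render(p,v[0]/100,v[1]/100,z,v[2]/10,L).astype(np.float32),(0,0),1.0)
        d=(m-M)**2
        if occ is not None: d=d*(~occ)
        return d.sum()
    v0=np.array([x0[0]*100,x0[1]*100,x0[2]*10])
    r=minimize(c,v0,method='Nelder-Mead',options=dict(initial_simplex=v0+np.array([[0,0,0],[.5,0,0],[0,.5,0],[0,0,.8]]),xatol=.005,fatol=.05))
    return r.x[0]/100,r.x[1]/100,r.x[2]/10,r.fun,M.sum()
E
python3 - <<'E'
from h import *
s=st(); p=arm.camera_params('wrist'); im=arm.get_image('wrist'); cv2.imwrite('pics/w2.png',im)
np.save('w2_T.npy',p['T'])
ov=im.copy()
for n,x0 in(('stud_medium',(.4567,.318,np.radians(81))),('stud_fine',(.60,.315,np.radians(102)))):
    rs=arm.regions_of('wrist',n)
    for i,r in enumerate(rs[:3]):
        m=np.array(r['region']); print(n,r['score'],r['box'],m.sum())
        cv2.imwrite(f'pics/m_{n}{i}.png',m.astype(np.uint8)*255)
    m=np.array(rs[0]['region'])
    f=fit(p,m,x0,n); print(f[:2],np.degrees(f[2]),f[3:])
    rr=render(p,f[0],f[1],.02,f[2],parts(name=n))>.5
    cs,_=cv2.findContours(rr.astype(np.uint8),cv2.RETR_EXTERNAL,cv2.CHAIN_APPROX_NONE); cv2.drawContours(ov,cs,-1,(0,255,0),1)
    cs,_=cv2.findContours(m.astype(np.uint8),cv2.RETR_EXTERNAL,cv2.CHAIN_APPROX_NONE); cv2.drawContours(ov,cs,-1,(255,0,0),1)
cv2.imwrite('pics/ov2.png',cv2.resize(ov[40:290,150:512],None,fx=2.2,fy=2.2))
E
```

```text
t 3.67 pos [0.457  0.318  0.1691] yaw 81.37 z [ 0.    -0.001 -1.   ] gap 0.0928 F [ 0.1 -0.3  0.3] q [ 0.41  0.32  1.61 -0.    1.21  0.56]
stud_medium 0.97 [228.5, 78.8, 278.6, 264.8] 6362
(np.float64(0.45333052938039997), np.float64(0.3179951124679097)) 77.43523867769598 (np.float64(49.75965881347656), np.float32(6362.0))
stud_fine 0.64 [351.8, 55.1, 428.6, 245.8] 7566
(np.float64(0.5947727223256684), np.float64(0.3177901349798348)) 101.46357181645087 (np.float64(118.61730194091797), np.float32(7566.0))
```

View pics/ov2.png

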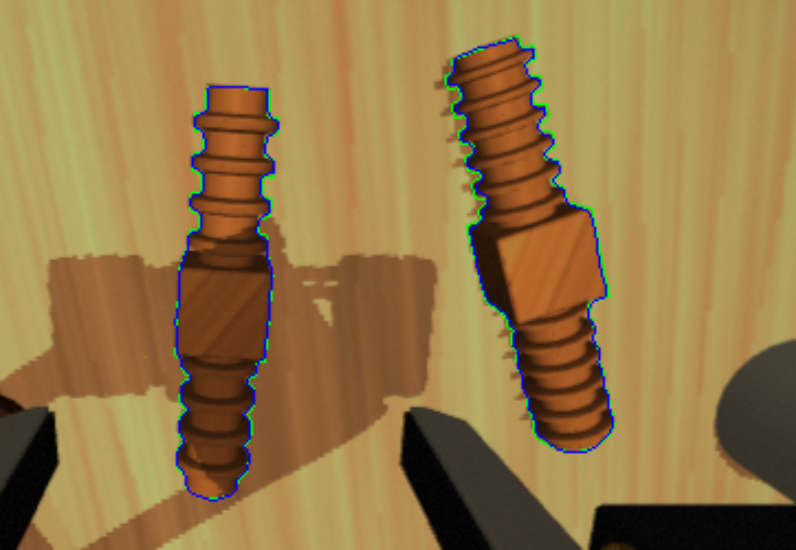

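{"method": "carry_out", "body": {
  "moves": [
    [[0,-0.12,0.9],[0,0,0.5],1],
    [[0,0,1],[0,0,0],1],
    [[0,0,1],[0,0,0],1],
    [[0,0,1],[0,0,0],1],
    [[0,0,1],[0,0,0],1]
  ]
}}

```text
time: 4.45
eef_pos: [0.451, 0.3208, 0.0222]
orientation: [0.779, 0.627, 0.0, -0.0]
contact_force: [0.6, 0.2, 0.0]
finger_gap: 0.0927
```

{"method": "carry_out", "body": {
  "newtons": 25,
  "moves": [
    [[0,0,0],[0,0,0],0.3],
    [[0,0,0],[0,0,0],0.3],
    [[0,0,0],[0,0,0],0.3],
    [[0,0,0],[0,0,0],0.3],
    [[0,0,0],[0,0,0],0.3]
  ]
}}

```text
time: 5.08
eef_pos: [0.4521, 0.32, 0.0233]
orientation: [0.78, 0.626, 0.001, 0.0]
contact_force: [0.1, -0.1, -0.2]
finger_gap: 0.0476
```

{"method": "carry_out", "body": {
  "newtons": 25,
  "moves": [
    [[0,0,0],[0,0,0],0.1],
    [[0,0,0],[0,0,0],0.1],
    [[0,0,0],[0,0,0],0.1],
    [[0,0,-0.5],[0,0,0],0.1],
    [[0,0,-1],[0,0,0],0.1]
  ]
}}

```text
time: 5.7
eef_pos: [0.4499, 0.3192, 0.067]
orientation: [0.78, 0.626, -0.002, -0.001]
contact_force: [1.1, 0.6, -1.6]
finger_gap: 0.0398
```

```bash
python3 - <<'E'
from h import *
s=st()
plan([.46,.09,.17],6,15)
E
```

```text
t 5.7 pos [0.4499 0.3192 0.067 ] yaw 77.57 z [-0.005 -0.002 -1.   ] gap 0.0398 F [ 1.1  0.6 -1.6] q [0.41 0.43 1.73 0.   0.98 0.63]
[-0.49, 0.13, -0.23] [-0.0, 0.0, 0.6]
[-0.48, 0.17, -0.23] [-0.0, 0.0, 0.6]
[-0.46, 0.21, -0.23] [-0.0, 0.0, 0.6]
[-0.45, 0.25, -0.23] [-0.0, 0.0, 0.6]
[-0.42, 0.28, -0.23] [-0.0, 0.0, 0.6]
[-0.4, 0.32, -0.23] [-0.0, 0.0, 0.6]
[-0.37, 0.35, -0.23] [-0.0, 0.0, 0.6]
[-0.34, 0.38, -0.23] [-0.0, 0.0, 0.6]
[-0.31, 0.41, -0.23] [-0.0, 0.0, 0.6]
[-0.27, 0.43, -0.23] [-0.0, 0.0, 0.6]
[-0.23, 0.45, -0.23] [-0.0, 0.0, 0.6]
[-0.2, 0.47, -0.23] [-0.0, 0.0, 0.6]
[-0.16, 0.49, -0.23] [-0.0, 0.0, 0.6]
[-0.11, 0.5, -0.23] [-0.0, 0.0, 0.6]
[-0.07, 0.5, -0.23] [-0.0, 0.0, 0.6]
```

```bash
python3 - <<'E'
from h import *
plan([.47,.16,.21],6,10)
E
```

```text
[-0.51, 0.18, -0.48] [-0.0, 0.0, 0.89]
[-0.48, 0.24, -0.48] [-0.0, 0.0, 0.89]
[-0.44, 0.3, -0.48] [-0.0, 0.0, 0.89]
[-0.4, 0.35, -0.48] [-0.0, 0.0, 0.89]
[-0.36, 0.4, -0.48] [-0.0, 0.0, 0.89]
[-0.3, 0.44, -0.48] [-0.0, 0.0, 0.89]
[-0.25, 0.47, -0.48] [-0.0, 0.0, 0.89]
[-0.19, 0.5, -0.48] [-0.0, 0.0, 0.89]
[-0.12, 0.52, -0.48] [-0.0, 0.0, 0.89]
[-0.06, 0.53, -0.48] [-0.0, 0.0, 0.89]
```

{"method": "carry_out", "body": {
  "moves": [
    [[-0.51,0.18,-0.48],[0,0,0.89],0.1],
    [[-0.48,0.24,-0.48],[0,0,0.89],0.1],
    [[-0.44,0.3,-0.48],[0,0,0.89],0.1],
    [[-0.4,0.35,-0.48],[0,0,0.89],0.1],
    [[-0.36,0.4,-0.48],[0,0,0.89],0.1]
  ]
}}

```text
time: 6.32
eef_pos: [0.461, 0.2396, 0.1403]
orientation: [0.934, 0.356, -0.001, -0.0]
contact_force: [-0.2, 0.4, -2.4]
finger_gap: 0.0396
```

{"method": "carry_out", "body": {
  "moves": [
    [[-0.3,0.44,-0.48],[0,0,0.89],0.1],
    [[-0.25,0.47,-0.48],[0,0,0.89],0.1],
    [[-0.19,0.5,-0.48],[0,0,0.89],0.1],
    [[-0.12,0.52,-0.48],[0,0,0.89],0.1],
    [[-0.06,0.53,-0.48],[0,0,0.89],0.1]
  ]
}}

```text
time: 6.95
eef_pos: [0.471, 0.1604, 0.2123]
orientation: [0.999, 0.054, -0.001, -0.0]
contact_force: [0.3, -0.1, -2.3]
finger_gap: 0.04
```

```bash
python3 - <<'E'
from h import *
arm.get_image('scene')
s=st(); p=arm.camera_params('wrist'); im=arm.get_image('wrist'); cv2.imwrite('pics/w3.png',im)
import pickle; pickle.dump(p,open('w3.pkl','wb'))
for n,z in (('seat_medium',.046),('seat_fine',.046),('seat_coarse',.046),('gauge_medium',.012),('gauge_fine',.012),('gauge_coarse',.012),('rack',0),('keeper_hinge',.07)):
    for r in arm.mark_of('wrist',n)[:1]: print(n,round(r['score'],2),np.round(r['position'],1),np.round(atz(p,r['position'],z),4))
E
```

```text
t 7.0 pos [0.4724 0.1589 0.2142] yaw 5.83 z [ 0.002 -0.001 -1.   ] gap 0.0398 F [ 1.5 -1.3 -0.2] q [ 0.1   0.18  1.68 -0.    1.28  1.57]
seat_medium 0.75 [323.1 161.5] [0.491  0.0871 0.046 ]
seat_fine 0.84 [403.8 160.4] [0.5009 0.0024 0.046 ]
seat_coarse 0.62 [484.8 159.2] [ 0.5109 -0.0825  0.046 ]
gauge_medium 0.76 [318.7 152. ] [0.4948 0.0855 0.012 ]
gauge_fine 0.73 [484.2 157.4] [ 0.5083 -0.1077  0.012 ]
gauge_coarse 0.56 [462.7 151. ] [ 0.5131 -0.0804  0.012 ]
keeper_hinge 0.57 [435.6  24.3] [0.6251 0.017  0.07  ]
```

View pics/w3.png

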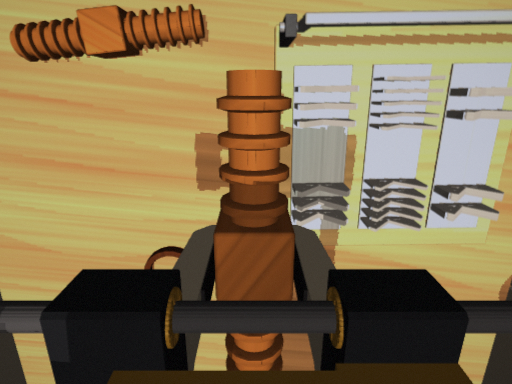

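The wrist picture shows the held stud centred at x≈255, with medium, fine and coarse bays at columns ≈323, 404 and 485. Seat marks are collinear, 85 mm apart, at yaw about 6.7°. I'll overlay the rack's known geometry and refine it.

```bash
cat >> h.py <<'E'
def rackpts(o,yaw,P): return np.asarray(P)@R.from_euler('z',yaw).as_matrix().T+np.array([o[0],o[1],0])
GR={'m':(.084,[.037,.054,.071],.006),'f':(0,[.032,.044,.056,.068,.080],.0035),'c':(-.084,[.043,.066],.0085)}
def drawrack(im,p,o,yaw,S=1,dx=0,dy=0):
    def ln(P,col):
        q=np.array([proj(p,x) for x in rackpts(o,yaw,P)]); q=((q-[dx,dy]+.5)*S).round().astype(int); cv2.polylines(im,[q.reshape(-1,1,2)],False,col,1)
    b=[[-.1275,-.135,.012],[.1275,-.135,.012],[.1275,.135,.012],[-.1275,.135,.012],[-.1275,-.135,.012]]; ln(b,(0,0,255))
    for k,(y,xs,t) in GR.items():
        for x in xs:
            for s in(-1,1):
                for e in(-t/2,t/2):
                    # rib notch profile: bottom of V at 52-24=28 mm
                    ln([[s*x+e,y-.024,.052],[s*x+e,y,.028],[s*x+e,y+.024,.052]],(0,255,0))
    ln([[.122,-.121,.07],[.122,.121,.07]],(255,0,0))
E
python3 - <<'E'
from h import *
import pickle
p=pickle.load(open('w3.pkl','rb')); im=cv2.imread('pics/w3.png')
S=3.2;a=cv2.resize(im[5:240,268:512],None,fx=S,fy=S,interpolation=cv2.INTER_CUBIC)
a=cv2.resize(im[5:190+50,268:512],None,fx=2.5,fy=2.5,interpolation=cv2.INTER_CUBIC)
b=a.copy(); drawrack(b,p,(.501,.0024),np.radians(6.7),2.5,268,5)
cv2.imwrite('pics/w3o.png',b); cv2.imwrite('pics/w3z.png',a)
E
```

```text
(no output)
```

View pics/w3o.png

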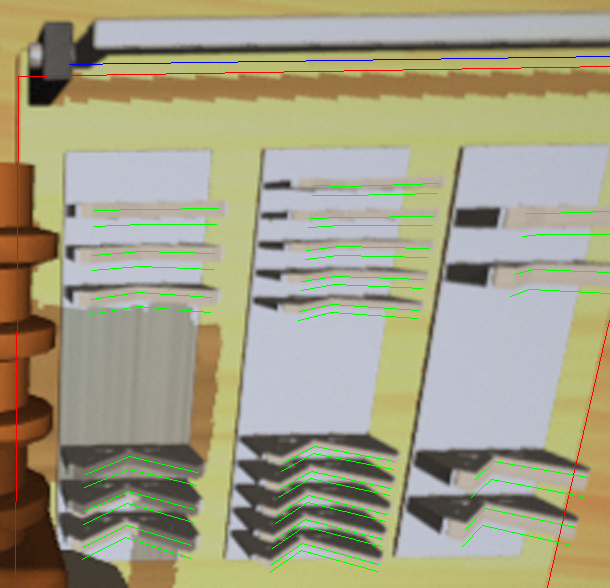

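View pics/w3z.png

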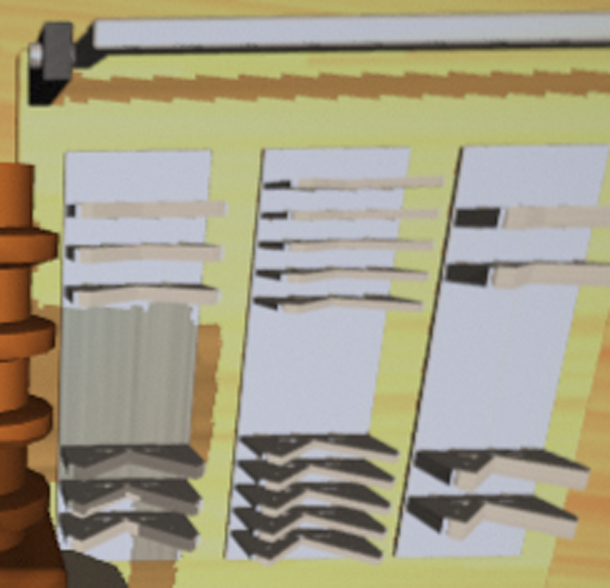

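```bash
cat >> h.py <<'E'
def samples():
    out=[]
    for k,(y,xs,t) in GR.items():
        for x in xs:
            for s in(-1,1):
                for e,sg in((-t/2,-1),(t/2,1)):
                    for u in np.linspace(-.022,.022,23):
                        out.append([s*x+e,y+u,.028+abs(u)])
    return np.array(out)
def projv(p,X):
    f,cx,cy=K(p); c=(X-p['T'][:3,3])@p['T'][:3,:3]; return np.c_[f*c[:,0]/c[:,2]+cx,f*c[:,1]/c[:,2]+cy]
def fitrack(p,im,x0,ok=None,sig=1.0,extra=False):
    g=cv2.GaussianBlur(cv2.cvtColor(im,cv2.COLOR_BGR2GRAY).astype(np.float32),(0,0),sig)
    m=np.hypot(cv2.Sobel(g,cv2.CV_32F,1,0),cv2.Sobel(g,cv2.CV_32F,0,1)); m=np.minimum(m,120)
    X=samples()
    def c(v):
        Y=rackpts((v[0]/100,v[1]/100),v[2]/10,X)
        if extra: Y=Y+[0,0,v[3]/100]
        q=projv(p,Y).astype(np.float32)
        val=cv2.remap(m,q[:,:1].copy(),q[:,1:].copy(),cv2.INTER_LINEAR,borderValue=0)
        return -val.mean()
    best=None
    for dx in np.arange(-.008,.0081,.002):
        for dy in(-.003,0,.003):
            v0=np.array([x0[0]*100+dx*100,x0[1]*100+dy*100,x0[2]*10]+([0] if extra else []))
            r=minimize(c,v0,method='Nelder-Mead',options=dict(initial_simplex=np.vstack([v0]+[v0+np.eye(len(v0))[i]*.2 for i in range(len(v0))]),xatol=.003,fatol=.01))
            if best is None or r.fun<best.fun: best=r
    return best
E
python3 - <<'E'
from h import *
import pickle
p=pickle.load(open('w3.pkl','rb')); im=cv2.imread('pics/w3.png')
for sig in(1.,2.):
  for ex in(False,True):
    r=fitrack(p,im,(.503,.0024,np.radians(6.5)),sig=sig,extra=ex); print(sig,r.fun,r.x[:2]/100,np.degrees(r.x[2]/10),r.x[3:])
    if sig==1. and not ex: r0=r
b=cv2.resize(im[5:240,268:512],None,fx=2.5,fy=2.5,interpolation=cv2.INTER_CUBIC)
drawrack(b,p,r0.x[:2]/100,r0.x[2]/10,2.5,268,5)
cv2.imwrite('pics/w3p.png',b)
E
```

```text
1.0 -74.64080810546875 [0.50277082 0.00353168] 6.614956578047113 []
1.0 -75.02411651611328 [0.50262762 0.00271058] 6.647083062679681 [-0.15164062]
2.0 -69.4018325805664 [0.50267443 0.02280503] 6.982190806646288 []
2.0 -76.56474304199219 [0.50166636 0.01708851] 5.858721291275591 [-2.2886107]
```

View pics/w3p.png

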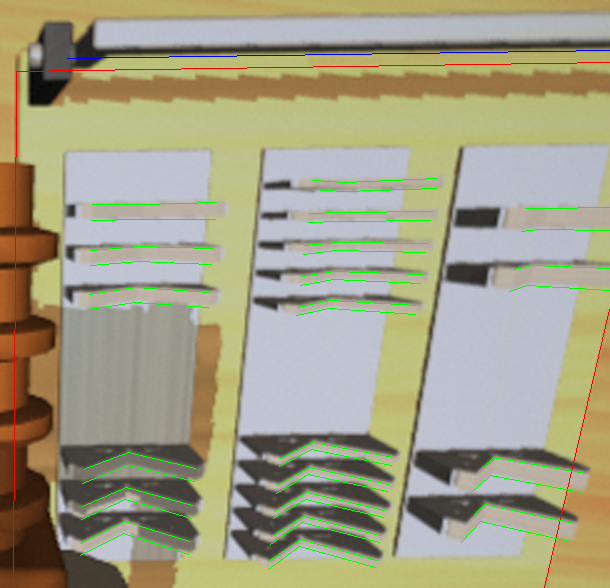

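```bash
cat >> h.py <<'E'
def inhand(name,show=None,zoff=-.002,rows=262):
    import pickle
    P=[];Y=[]
    s=arm.read_state(); p=arm.camera_params('wrist'); im=arm.get_image('wrist'); rs=arm.regions_of('wrist',name)
    s2=arm.read_state()
    pos=(np.array(s['eef_pos'])+np.array(s2['eef_pos']))/2; r=R.from_quat(s['orientation']).as_matrix(); yaw=np.arctan2(r[1,0],r[0,0])
    # use tool->camera fixed transform for consistency: stud in camera frame
    best=None
    for q in rs[:3]:
        m=np.array(q['region']); 
        u=m[:, 200:310].sum()
        if best is None or u>best[0]: best=(u,m,q['score'])
    m=best[1]; occ=np.zeros_like(m); occ[rows:]=True
    f=fit(p,m,(pos[0],pos[1],yaw),name,z=pos[2]+zoff,occ=occ)
    d=np.array(f[:2])-np.array(s['eef_pos'])[:2]; 
    print('score',best[2],'fit',np.round(f[:2],4),'yaw',np.degrees(f[2]),'cost',f[3],f[4],'tcp',np.round(s['eef_pos'],4),np.round(s2['eef_pos'],4),'tool offset x,y mm',np.round(1000*r[:2,:2].T@d,2),'rel yaw',np.degrees(f[2]-yaw))
    ov=im.copy(); rr=render(p,f[0],f[1],pos[2]+zoff,f[2],parts(name=name))>.5
    for mm,c in((m,(255,0,0)),(rr,(0,255,0))):
        cs,_=cv2.findContours(mm.astype(np.uint8),cv2.RETR_EXTERNAL,cv2.CHAIN_APPROX_NONE); cv2.drawContours(ov,cs,-1,c,1)
    if show: cv2.imwrite(show,ov)
    return f,p,im,s
E
python3 - <<'E'
from h import *
f,p,im,s=inhand('stud_medium','pics/ih1.png')
r=fitrack(p,im,(.5028,.003,np.radians(6.6))); print(r.fun,r.x[:2]/100,np.degrees(r.x[2]/10))
E
```

```text
score 0.75 fit [0.4685 0.1615] yaw 6.581720855281475 cost 486.434814453125 17153.0 tcp [0.4715 0.1612 0.2111] [0.4717 0.1611 0.2113] tool offset x,y mm [-2.87 -0.64] rel yaw 0.13264548850344154
-76.9046630859375 [0.50227343 0.00307985] 6.522625904554011
```

View pics/ih1.png

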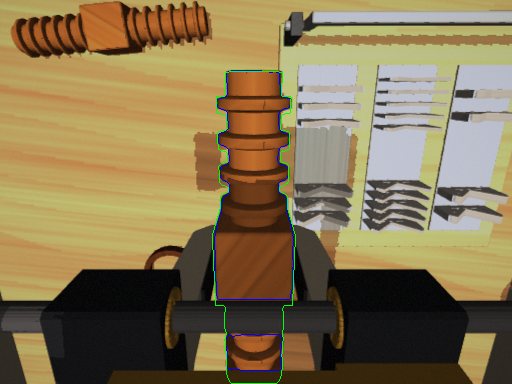

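{"method": "carry_out", "body": {
  "moves": [
    [[0.1,0.51,0.78],[0,0,0],0.1],
    [[0.1,0.51,0.78],[0,0,0],0.1],
    [[0.11,0.52,0.78],[0,0,0],0.1],
    [[0.11,0.52,0.78],[0,0,0],0.1],
    [[0.11,0.52,0.78],[0,0,0],0.1]
  ]
}}

```text
time: 8.18
eef_pos: [0.4965, 0.0853, 0.0939]
orientation: [0.998, 0.056, 0.0, -0.0]
contact_force: [-0.2, -0.1, -0.8]
finger_gap: 0.0402
```

```bash
python3 - <<'E'
from h import *
arm.get_image('scene')
f,p,im,s=inhand('stud_medium','pics/ih2.png')
r=fitrack(p,im,(.5028,.003,np.radians(6.6))); print(r.fun,r.x[:2]/100,np.degrees(r.x[2]/10))
drawrack(im,p,r.x[:2]/100,r.x[2]/10); cv2.imwrite('pics/ih2r.png',im)
E
```

```text
score 0.81 fit [0.4927 0.0842] yaw 6.2619970280436785 cost 319.729736328125 17725.0 tcp [0.4954 0.0837 0.0911] [0.4955 0.0854 0.0937] tool offset x,y mm [-2.58 -0.78] rel yaw -0.10112708833421263
-55.129974365234375 [0.50227423 0.00275975] 6.542139205069328
```

View pics/ih2.png

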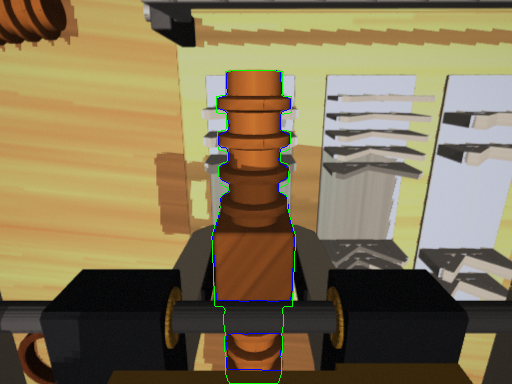

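View pics/ih2r.png

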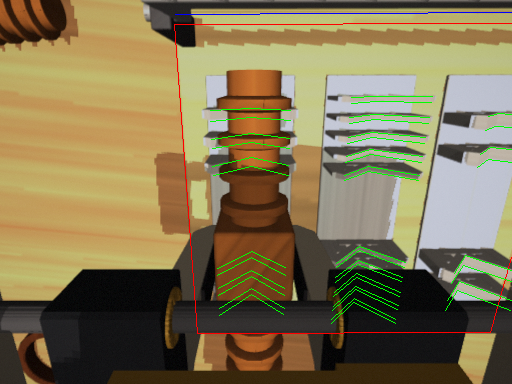

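{"method": "carry_out", "body": {
  "moves": [
    [[0,-0.06,0.3],[0,0,0],0.1],
    [[0,0,0.4],[0,0,0],0.1],
    [[0,0,0.35],[0,0,0],0.1],
    [[0,0,0.25],[0,0,0],0.1],
    [[0,0,0.15],[0,0,0],0.1]
  ]
}}

```text
time: 8.95
eef_pos: [0.4959, 0.0875, 0.0506]
orientation: [0.998, 0.056, -0.0, -0.0]
contact_force: [-0.1, -0.4, -2.2]
finger_gap: 0.0399
```

```bash
python3 - <<'E'
from h import *
for i in range(3): arm.get_image('scene'); st()
E
```

```text
t 9.0 pos [0.4959 0.0873 0.0505] yaw 6.38 z [-0.001 -0.    -1.   ] gap 0.0398 F [-0.4 -0.7 -1.8] q [-0.05  0.38  1.87 -0.    0.89  1.41]
t 9.05 pos [0.496  0.0873 0.0508] yaw 6.37 z [-0.001 -0.    -1.   ] gap 0.0401 F [-0.3 -0.1 -1.3] q [-0.05  0.38  1.87 -0.    0.89  1.41]
t 9.1 pos [0.4961 0.0874 0.051 ] yaw 6.36 z [-0.  0. -1.] gap 0.0399 F [-0.5  0.1 -2. ] q [-0.05  0.38  1.87  0.    0.89  1.41]
```

{"method": "carry_out", "body": {
  "moves": [
    [[0,0,0.08],[0,0,0],0.1],
    [[0,0,0],[0,0,0],0.45],
    [[0,0,0],[0,0,0],0.6],
    [[0,0,0],[0,0,0],0.62],
    [[0,0,0],[0,0,0],0.62]
  ]
}}

```text
time: 9.72
eef_pos: [0.496, 0.0875, 0.0487]
orientation: [0.998, 0.056, -0.0, -0.0]
contact_force: [-0.1, -1.0, -0.6]
finger_gap: 0.0576
```

```bash
python3 - <<'E'
from h import *
s=st(); im=arm.get_image('wrist'); p=arm.camera_params('wrist'); cv2.imwrite('pics/w4.png',im)
im=arm.get_image('scene'); cv2.imwrite('pics/s4.png',cv2.resize(im[150:260,210:360],None,fx=4,fy=4,interpolation=cv2.INTER_CUBIC))
plan([.57,.26,.20],95,12)
E
```

```text
t 9.72 pos [0.496  0.0875 0.0487] yaw 6.37 z [-0.  0. -1.] gap 0.0576 F [-0.1 -1.  -0.6] q [-0.05  0.38  1.87  0.    0.89  1.41]
[0.26, -0.45, -0.42] [-0.0, 0.0, -0.92]
[0.31, -0.42, -0.42] [-0.0, 0.0, -0.92]
[0.36, -0.37, -0.42] [-0.0, 0.0, -0.92]
[0.41, -0.32, -0.42] [-0.0, 0.0, -0.92]
[0.45, -0.27, -0.42] [-0.0, 0.0, -0.92]
[0.48, -0.21, -0.42] [-0.0, 0.0, -0.92]
[0.5, -0.14, -0.42] [-0.0, 0.0, -0.92]
[0.52, -0.08, -0.42] [-0.0, 0.0, -0.92]
[0.52, -0.01, -0.42] [-0.0, 0.0, -0.92]
[0.52, 0.05, -0.42] [-0.0, 0.0, -0.92]
[0.51, 0.12, -0.42] [-0.0, 0.0, -0.92]
[0.49, 0.19, -0.42] [-0.0, 0.0, -0.92]
```

View pics/w4.png

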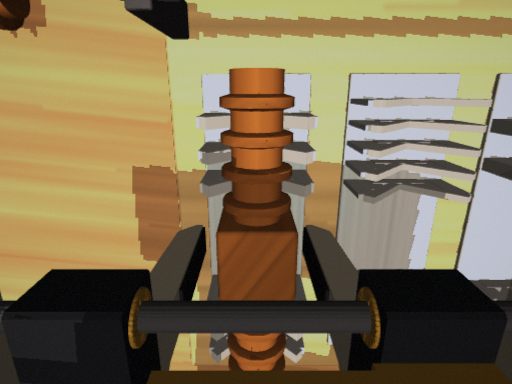

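View pics/s4.png

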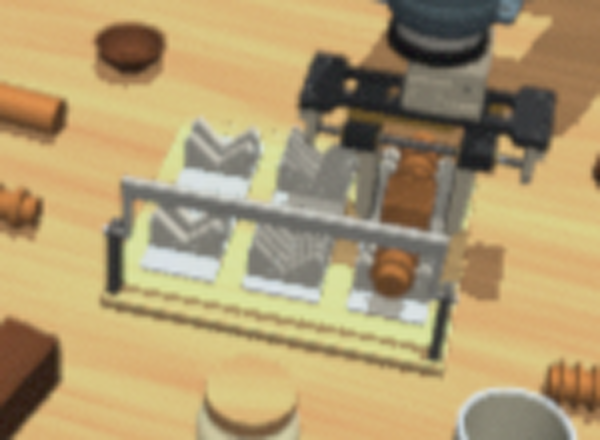

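```bash
python3 - <<'E'
from h import *
s=arm.read_state(); s['eef_pos']=np.array([.496,.0875,.139])
plan([.593,.316,.15],101.5,12,s)
E
```

```text
[0.34, -0.6, -0.03] [-0.0, 0.0, -0.99]
[0.42, -0.55, -0.03] [-0.0, 0.0, -0.99]
[0.49, -0.49, -0.03] [-0.0, 0.0, -0.99]
[0.55, -0.41, -0.03] [-0.0, 0.0, -0.99]
[0.6, -0.33, -0.03] [-0.0, 0.0, -0.99]
[0.64, -0.25, -0.03] [-0.0, 0.0, -0.99]
[0.67, -0.16, -0.03] [-0.0, 0.0, -0.99]
[0.69, -0.06, -0.03] [-0.0, 0.0, -0.99]
[0.69, 0.03, -0.03] [-0.0, 0.0, -0.99]
[0.68, 0.13, -0.03] [-0.0, 0.0, -0.99]
[0.65, 0.22, -0.03] [-0.0, 0.0, -0.99]
[0.62, 0.31, -0.03] [-0.0, 0.0, -0.99]
```

{"method": "carry_out", "body": {
  "moves": [
    [[0,0,-1],[0,0,0],0.62],
    [[0,0,-1],[0,0,0],0.62],
    [[0,0,-1],[0,0,0],0.62],
    [[0.34,-0.6,-0.03],[0,0,-0.99],1],
    [[0.42,-0.55,-0.03],[0,0,-0.99],1]
  ]
}}

```text
time: 10.45
eef_pos: [0.5128, 0.1258, 0.1412]
orientation: [0.981, 0.194, 0.001, 0.0]
contact_force: [-0.8, 0.9, -0.7]
finger_gap: 0.0731
```

{"method": "carry_out", "body": {
  "moves": [
    [[0.49,-0.49,-0.03],[0,0,-0.99],1],
    [[0.55,-0.41,-0.03],[0,0,-0.99],1],
    [[0.6,-0.33,-0.03],[0,0,-0.99],1],
    [[0.64,-0.25,-0.03],[0,0,-0.99],1],
    [[0.67,-0.16,-0.03],[0,0,-0.99],1]
  ]
}}

```text
time: 11.08
eef_pos: [0.5526, 0.2212, 0.1449]
orientation: [0.857, 0.516, -0.0, -0.0]
contact_force: [0.1, -0.6, 0.0]
finger_gap: 0.0931
```

{"method": "carry_out", "body": {
  "moves": [
    [[0.69,-0.06,-0.03],[0,0,-0.99],1],
    [[0.69,0.03,-0.03],[0,0,-0.99],1],
    [[0.68,0.13,-0.03],[0,0,-0.99],1],
    [[0.65,0.22,-0.03],[0,0,-0.99],1],
    [[0.62,0.31,-0.03],[0,0,-0.99],1]
  ]
}}

```text
time: 11.7
eef_pos: [0.5932, 0.3166, 0.1493]
orientation: [0.632, 0.775, -0.0, -0.0]
contact_force: [0.2, -0.2, -0.2]
finger_gap: 0.093
```

```bash
cat >> h.py <<'E'
def below(n,x0,show):
    s=st(); p=arm.camera_params('wrist'); im=arm.get_image('wrist'); rs=arm.regions_of('wrist',n)
    best=min(rs,key=lambda r:np.linalg.norm(np.mean(np.argwhere(r['region']),0)[::-1]-proj(p,[x0[0],x0[1],.02])))
    m=np.array(best['region']); occ=np.zeros_like(m); occ[262:]=True
    f=fit(p,m,x0,n,occ=occ); r=R.from_quat(s['orientation']).as_matrix()
    d=np.array(f[:2])-s['eef_pos'][:2]; print(len(rs),best['score'],np.round(f[:2],4),'yaw',np.degrees(f[2]),'cost',f[3:],'need tool x,y units',np.round(r[:2,:2].T@d/.03,2))
    ov=im.copy(); rr=render(p,f[0],f[1],.02,f[2],parts(name=n))>.5
    for mm,c in((m,(255,0,0)),(rr,(0,255,0))):
        cs,_=cv2.findContours(mm.astype(np.uint8),cv2.RETR_EXTERNAL,cv2.CHAIN_APPROX_NONE); cv2.drawContours(ov,cs,-1,c,1)
    cv2.imwrite(show,ov)
E
python3 - <<'E'
from h import *
arm.get_image('scene')
below('stud_fine',(.595,.318,np.radians(101.5)),'pics/b5.png'); st()
E
```

```text
t 11.75 pos [0.5939 0.3188 0.1493] yaw 102.03 z [ 0.001  0.002 -1.   ] gap 0.0928 F [0.6 1.5 0.5] q [0.33 0.54 1.32 0.   1.28 0.12]
1 0.8 [0.5945 0.3176] yaw 101.4696551065206 cost (np.float64(85.51651000976562), np.float32(7181.0)) need tool x,y units [-0.05  0.01]
t 11.85 pos [0.5929 0.3165 0.149 ] yaw 101.35 z [-0.001 -0.    -1.   ] gap 0.093 F [-0.3  0.3 -0. ] q [ 0.32  0.53  1.33 -0.    1.28  0.13]
```

View pics/b5.png

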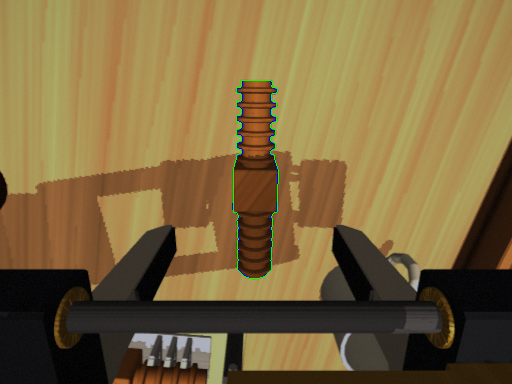

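{"method": "carry_out", "body": {
  "moves": [
    [[0.02,0.05,0.9],[0,0,0],0.7],
    [[0,0,0.9],[0,0,0],0.7],
    [[0,0,0.9],[0,0,0],0.7],
    [[0,0,0.9],[0,0,0],0.7],
    [[0,0,0.62],[0,0,0],0.7]
  ]
}}

```text
time: 12.48
eef_pos: [0.5936, 0.3157, 0.0215]
orientation: [0.634, 0.773, -0.001, -0.0]
contact_force: [0.1, -0.1, 0.2]
finger_gap: 0.0649
```

{"method": "carry_out", "body": {
  "newtons": 25,
  "moves": [
    [[0,0,0],[0,0,0],0.1],
    [[0,0,0],[0,0,0],0.1],
    [[0,0,0],[0,0,0],0.1],
    [[0,0,0],[0,0,0],0.1],
    [[0,0,0],[0,0,0],0.1]
  ]
}}

```text
time: 13.1
eef_pos: [0.5954, 0.3171, 0.0244]
orientation: [0.633, 0.774, 0.001, 0.001]
contact_force: [0.2, -0.4, 6.0]
finger_gap: 0.0398
```

```bash
python3 - <<'E'
from h import *
s=st()
s['eef_pos']=np.array([.5945,.3175,.067]); plan([.49,.13,.21],6.5,13,s)
E
```

```text
t 13.1 pos [0.5954 0.3171 0.0244] yaw 101.41 z [ 0.002  0.001 -1.   ] gap 0.0398 F [ 0.2 -0.4  6. ] q [ 0.32  0.66  1.44 -0.    1.04  0.13]
[-0.42, -0.36, -0.37] [0.0, -0.0, 0.91]
[-0.46, -0.3, -0.37] [0.0, -0.0, 0.91]
[-0.49, -0.24, -0.37] [0.0, -0.0, 0.91]
[-0.52, -0.18, -0.37] [0.0, -0.0, 0.91]
[-0.54, -0.11, -0.37] [0.0, -0.0, 0.91]
[-0.55, -0.04, -0.37] [0.0, -0.0, 0.91]
[-0.55, 0.03, -0.37] [0.0, -0.0, 0.91]
[-0.54, 0.1, -0.37] [0.0, -0.0, 0.91]
[-0.52, 0.17, -0.37] [0.0, -0.0, 0.91]
[-0.5, 0.23, -0.37] [0.0, -0.0, 0.91]
[-0.46, 0.3, -0.37] [0.0, -0.0, 0.91]
[-0.42, 0.35, -0.37] [0.0, -0.0, 0.91]
[-0.37, 0.4, -0.37] [0.0, -0.0, 0.91]
```

{"method": "carry_out", "body": {
  "moves": [
    [[0,0,-0.5],[0,0,0],0.1],
    [[0,0,-1],[0,0,0],0.1],
    [[-0.42,-0.36,-0.37],[0,0,0.91],0.1],
    [[-0.46,-0.3,-0.37],[0,0,0.91],0.1],
    [[-0.49,-0.24,-0.37],[0,0,0.91],0.1]
  ]
}}

```text
time: 13.72
eef_pos: [0.5697, 0.2733, 0.102]
orientation: [0.77, 0.638, -0.0, -0.0]
contact_force: [0.1, -0.2, -2.1]
finger_gap: 0.0397
```

{"method": "carry_out", "body": {
  "moves": [
    [[-0.52,-0.18,-0.37],[0,0,0.91],0.1],
    [[-0.54,-0.11,-0.37],[0,0,0.91],0.1],
    [[-0.55,-0.04,-0.37],[0,0,0.91],0.1],
    [[-0.55,0.03,-0.37],[0,0,0.91],0.1],
    [[-0.54,0.1,-0.37],[0,0,0.91],0.1]
  ]
}}

```text
time: 14.35
eef_pos: [0.5294, 0.2011, 0.1575]
orientation: [0.931, 0.366, -0.0, -0.0]
contact_force: [0.8, 0.5, -2.4]
finger_gap: 0.04
```

{"method": "carry_out", "body": {
  "moves": [
    [[-0.52,0.17,-0.37],[0,0,0.91],0.1],
    [[-0.5,0.23,-0.37],[0,0,0.91],0.1],
    [[-0.46,0.3,-0.37],[0,0,0.91],0.1],
    [[-0.42,0.35,-0.37],[0,0,0.91],0.1],
    [[-0.37,0.4,-0.37],[0,0,0.91],0.1]
  ]
}}

```text
time: 14.98
eef_pos: [0.4897, 0.1292, 0.213]
orientation: [0.998, 0.057, -0.0, -0.0]
contact_force: [0.4, -0.4, -1.7]
finger_gap: 0.0395
```

```bash
python3 - <<'E'
from h import *
arm.get_image('scene')
f,p,im,s=inhand('stud_fine','pics/ih6.png')
r=fitrack(p,im,(.5025,.003,np.radians(6.55))); print(r.fun,r.x[:2]/100,np.degrees(r.x[2]/10))
o=r.x[:2]/100; seat=o
R_=R.from_quat(s['orientation']).as_matrix(); d=seat-np.array(f[:2]); print('need world',d,'tool units',np.round(R_[:2,:2].T@d/.03,2)); st()
E
```

```text
score 0.8 fit [0.4885 0.1285] yaw 6.251710461141727 cost 493.3598937988281 17649.0 tcp [0.4896 0.1279 0.2144] [0.4905 0.1293 0.2132] tool offset x,y mm [-1.04 -0.72] rel yaw 0.02092947371834878
-77.33197021484375 [0.5048223  0.00818613] 9.903861600693174
need world [ 0.01628996 -0.12028813] tool units [0.1  4.04]
t 15.12 pos [0.4905 0.1293 0.2132] yaw 6.81 z [ 0.001  0.    -1.   ] gap 0.0399 F [ 0.3  0.7 -1.5] q [0.04 0.2  1.67 0.   1.28 1.49]
```

View pics/ih6.png

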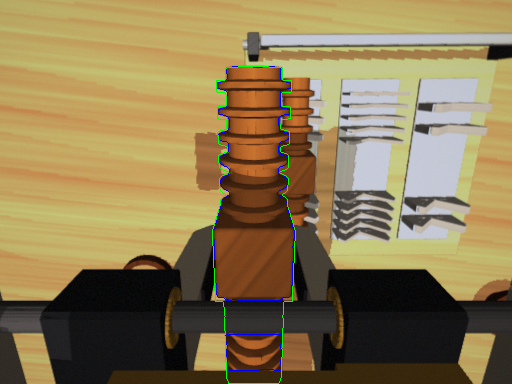

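```bash
sed -i "s/^def samples():/USE='mfc'\ndef samples():/; s/    for k,(y,xs,t) in GR.items():\n        for x in xs:\n            for s in(-1,1):\n                for e,sg/&/" h.py
python3 - <<'E'
s=open('h.py').read()
i=s.index("def samples():"); j=s.index("for x in xs:",i)
s=s[:j]+"if k not in USE: continue\n        "+s[j:]
open('h.py','w').write(s)
E
python3 - <<'E'
import h
from h import *
h.USE='fc'
s=st(); p=arm.camera_params('wrist'); im=arm.get_image('wrist')
for x0 in ((.5025,.003,np.radians(6.55)),(.501,.0,np.radians(6))):
    r=fitrack(p,im,x0); print(r.fun,r.x[:2]/100,np.degrees(r.x[2]/10))
E
```

```text
t 15.12 pos [0.4905 0.1293 0.2132] yaw 6.81 z [ 0.001  0.    -1.   ] gap 0.0399 F [ 0.3  0.7 -1.5] q [0.04 0.2  1.67 0.   1.28 1.49]
-90.0093994140625 [0.50388143 0.00933721] 10.338007830703285
-89.97854614257812 [0.50392924 0.00925968] 10.288095293308572
```

```bash
python3 - <<'E'
import h
from h import *
import pickle
h.USE='fc'
s=st(); p=arm.camera_params('wrist'); im=arm.get_image('wrist'); cv2.imwrite('pics/w7.png',im); pickle.dump(p,open('w7.pkl','wb'))
st()
r=fitrack(p,im,(.5025,.003,np.radians(6.55))); print(r.fun,r.x[:2]/100,np.degrees(r.x[2]/10))
S=2.6
for k,(o,y) in enumerate((((.5025,.003),np.radians(6.55)),(r.x[:2]/100,r.x[2]/10))):
    b=cv2.resize(im[20:250,240:512],None,fx=S,fy=S,interpolation=cv2.INTER_CUBIC); drawrack(b,p,o,y,S,240,20); cv2.imwrite(f'pics/w7_{k}.png',b)
E
```

```text
t 15.18 pos [0.4905 0.1297 0.2126] yaw 6.87 z [ 0.001  0.    -1.   ] gap 0.0404 F [ 0.1  0.  -1.3] q [0.04 0.2  1.67 0.   1.28 1.49]
t 15.22 pos [0.4904 0.1299 0.2122] yaw 6.88 z [-0.  0. -1.] gap 0.0398 F [-0.7  1.2 -2. ] q [0.04 0.2  1.67 0.   1.28 1.49]
-90.0943832397461 [0.50394661 0.0090023 ] 10.271118063617932
```

View pics/w7_0.png

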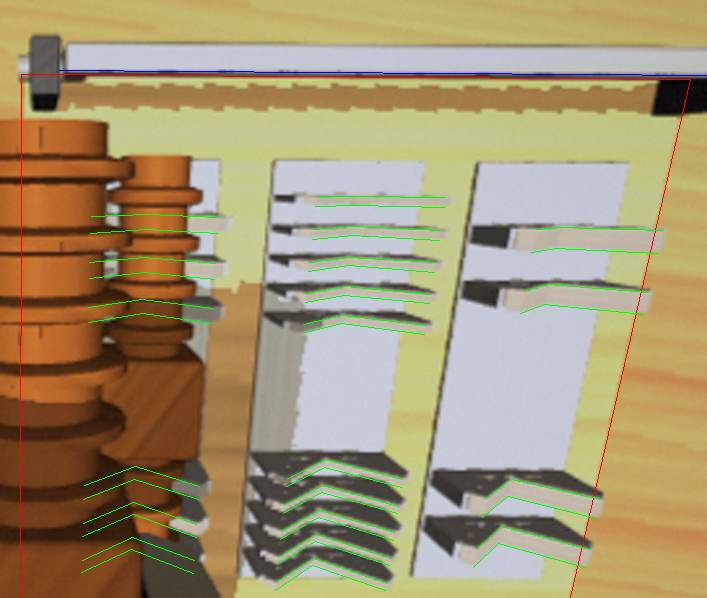

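View pics/w7_1.png

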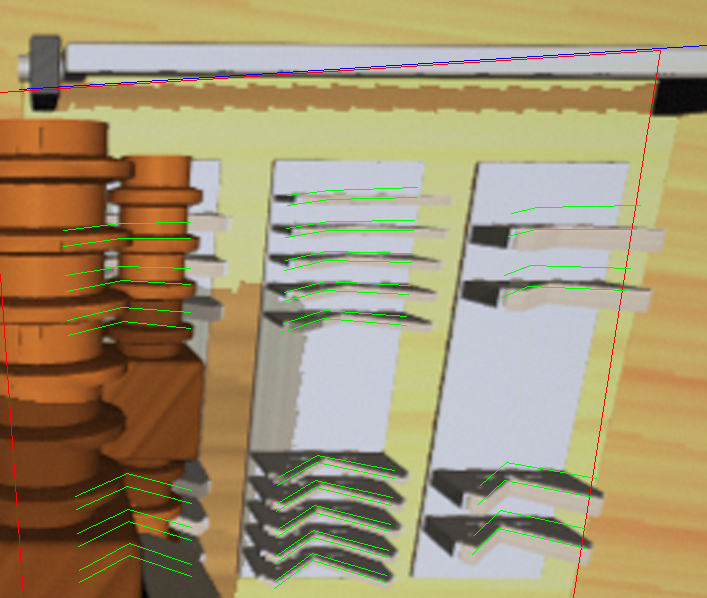

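{"method": "carry_out", "body": {
  "moves": [
    [[-0.02,0.85,0.78],[0,0,0.04],0.1],
    [[-0.02,0.85,0.78],[0,0,0],0.1],
    [[-0.01,0.85,0.78],[0,0,0],0.1],
    [[-0.01,0.85,0.78],[0,0,0],0.1],
    [[-0.01,0.86,0.78],[0,0,0],0.1]
  ]
}}

```text
time: 15.85
eef_pos: [0.503, 0.0022, 0.0939]
orientation: [0.998, 0.057, -0.0, -0.0]
contact_force: [0.5, 0.2, -1.2]
finger_gap: 0.04
```

```bash
cat >> h.py <<'E'
def fitlocal(p,im,x0,sig=1.0):
    g=cv2.GaussianBlur(cv2.cvtColor(im,cv2.COLOR_BGR2GRAY).astype(np.float32),(0,0),sig)
    m=np.minimum(np.hypot(cv2.Sobel(g,cv2.CV_32F,1,0),cv2.Sobel(g,cv2.CV_32F,0,1)),120); X=samples()
    def c(v):
        q=projv(p,rackpts((v[0]/1000,v[1]/1000),x0[2]+v[2]/200,X)).astype(np.float32)
        return -cv2.remap(m,q[:,:1].copy(),q[:,1:].copy(),cv2.INTER_LINEAR,borderValue=0).mean()+.5*((v[0]/1000-x0[0])/.002)**2+.5*((v[1]/1000-x0[1])/.002)**2+.5*(v[2]/2)**2
    v0=np.array([x0[0]*1000,x0[1]*1000,0])
    r=minimize(c,v0,method='Nelder-Mead',options=dict(initial_simplex=np.vstack([v0,v0+[1,0,0],v0+[0,1,0],v0+[0,0,1]])))
    return np.array([r.x[0]/1000,r.x[1]/1000,x0[2]+r.x[2]/200]),r.fun
E
python3 - <<'E'
import h
from h import *
arm.get_image('scene');arm.get_image('scene')
f,p,im,s=inhand('stud_fine','pics/ih8.png')
h.USE='c'; print('coarse only',fitlocal(p,im,(.5025,.003,np.radians(6.55))))
drawrack(im,p,(.5025,.003),np.radians(6.55)); cv2.imwrite('pics/w8.png',im)
R_=R.from_quat(s['orientation']).as_matrix(); d=np.array([.5025,.003])-np.array(f[:2]); print('need world',d,'tool units',np.round(R_[:2,:2].T@d/.03,2)); st()
E
```

```text
score 0.91 fit [0.5006 0.0018] yaw 6.49963234928057 cost 415.9444580078125 18051.0 tcp [0.5015 0.0013 0.0924] [0.5026 0.0028 0.0946] tool offset x,y mm [-0.88 -0.62] rel yaw 0.06320570296690486
coarse only (array([0.50228828, 0.00337399, 0.1140309 ]), np.float64(-65.5912901444735))
need world [0.00192504 0.00119716] tool units [ 0.07 -0.03]
t 16.05 pos [0.5026 0.0028 0.0946] yaw 6.46 z [-0.002  0.001 -1.   ] gap 0.0396 F [ 0.2 -0.5 -1.3] q [-0.22  0.32  1.83  0.    1.    1.24]
```

View pics/w8.png

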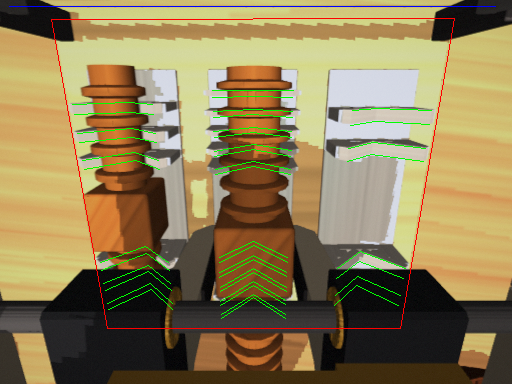

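{"method": "carry_out", "body": {
  "moves": [
    [[0.04,0,0.3],[0,0,0],0.1],
    [[0,0,0.4],[0,0,0],0.1],
    [[0,0,0.4],[0,0,0],0.1],
    [[0,0,0.25],[0,0,0],0.1],
    [[0,0,0.17],[0,0,0],0.1]
  ]
}}

```text
time: 16.68
eef_pos: [0.5041, 0.0024, 0.0499]
orientation: [0.998, 0.056, -0.0, 0.0]
contact_force: [-9.4, 1.9, 34.4]
finger_gap: 0.0395
```

```bash
python3 - <<'E'
from h import *
for i in range(2): arm.get_image('scene'); st()
E
```

```text
t 16.73 pos [0.504  0.0024 0.05  ] yaw 6.47 z [-0. -0. -1.] gap 0.0398 F [-2.   0.4  3.1] q [-0.22  0.38  1.87 -0.    0.89  1.24]
t 16.77 pos [0.5041 0.0024 0.05  ] yaw 6.47 z [-0. -0. -1.] gap 0.0395 F [-2.2 -0.4  3.8] q [-0.22  0.38  1.87 -0.    0.89  1.24]
```

```bash
python3 - <<'E'
from h import *
im=arm.get_image('wrist'); cv2.imwrite('pics/w9.png',im)
im=arm.get_image('scene'); cv2.imwrite('pics/s9.png',cv2.resize(im[150:260,210:360],None,fx=4,fy=4,interpolation=cv2.INTER_CUBIC))
E
```

```text
(no output)
```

View pics/w9.png

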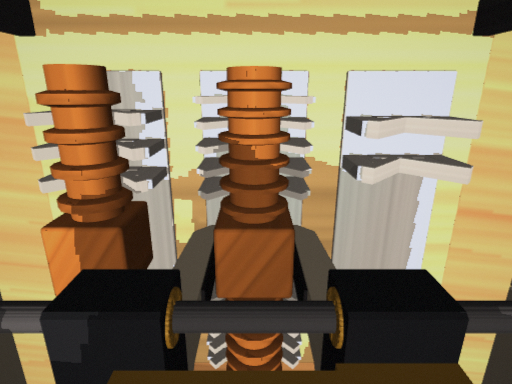

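View pics/s9.png

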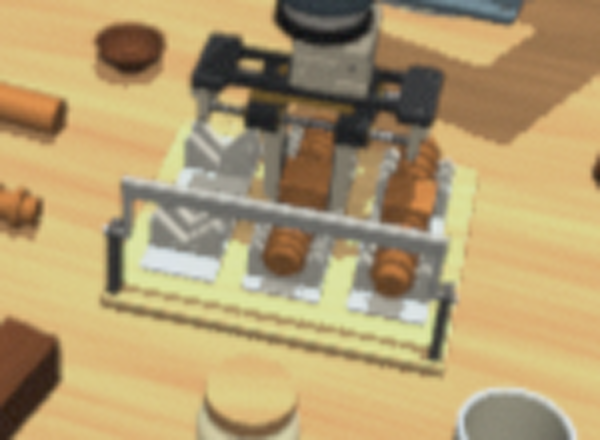

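{"method": "carry_out", "body": {
  "moves": [
    [[0,0,0],[0,0,0],0.45],
    [[0,0,0],[0,0,0],0.6],
    [[0,0,0],[0,0,0],0.62],
    [[0,0,0],[0,0,0],0.62],
    [[0,0,0],[0,0,0],0.62]
  ]
}}

```text
time: 17.5
eef_pos: [0.5041, 0.0025, 0.0496]
orientation: [0.998, 0.056, 0.0, -0.0]
contact_force: [-0.3, 0.6, -0.1]
finger_gap: 0.0578
```

{"method": "carry_out", "body": {
  "moves": [
    [[0,0,-0.5],[0,0,0],0.62],
    [[0,0,-1],[0,0,0],0.62],
    [[0,0,-1],[0,0,0],0.62],
    [[0,0,-1],[0,0,0],0.7],
    [[0,0,-0.8],[0,0,0],0.8]
  ]
}}

```text
time: 18.12
eef_pos: [0.5045, 0.0025, 0.1811]
orientation: [0.998, 0.056, 0.001, 0.0]
contact_force: [-0.1, 0.2, 0.5]
finger_gap: 0.0706
```

```bash
python3 - <<'E'
from h import *
arm.get_image('scene'); im=arm.get_image('scene'); cv2.imwrite('pics/s10.png',cv2.resize(im[160:250,220:350],None,fx=5,fy=5,interpolation=cv2.INTER_CUBIC))
s=st(); p=arm.camera_params('wrist'); im=arm.get_image('wrist'); st(); cv2.imwrite('pics/w10.png',im)
o=np.array([.5025,.003]);yw=np.radians(6.55)
for n,yy in(('stud_medium',.084),('stud_fine',0)):
    rs=arm.regions_of('wrist',n); x0=o+yy*np.array([-np.sin(yw),np.cos(yw)])
    best=min(rs,key=lambda r:np.linalg.norm(np.mean(np.argwhere(r['region']),0)[::-1]-proj(p,[x0[0],x0[1],.046])))
    m=np.array(best['region']); occ=np.zeros_like(m); occ[262:]=True
    # limit: occluded by other stud -> ok
    for z in(.043,.046,.049,.053):
        f=fit(p,m,(*x0,yw),n,z=z,occ=occ); print(n,z,best['score'],np.round(f[:2]-x0,4),np.degrees(f[2]),round(f[3],1))
    cv2.imwrite(f'pics/m10_{n}.png',m.astype(np.uint8)*255)
E
```

```text
t 18.23 pos [0.5061 0.0022 0.1823] yaw 6.46 z [ 0.007 -0.001 -1.   ] gap 0.0737 F [ 0.8  0.1 -1. ] q [-0.22  0.22  1.72 -0.    1.2   1.24]
t 18.27 pos [0.5051 0.0024 0.1805] yaw 6.45 z [ 0.004 -0.001 -1.   ] gap 0.074 F [ 0.4  0.7 -0.6] q [-0.22  0.22  1.72  0.    1.2   1.24]
stud_medium 0.043 0.93 [0.0011 0.0009] 6.500446402594645 1188.5
stud_medium 0.046 0.93 [0.0013 0.0002] 6.391601066721062 1233.5
stud_medium 0.049 0.93 [ 0.0015 -0.0007] 6.443397519466967 1292.9
stud_medium 0.053 0.93 [ 0.002  -0.0018] 6.320501194787959 1392.1
stud_fine 0.043 0.85 [ 0.0004 -0.0001] 6.292674966535647 64.9
stud_fine 0.046 0.85 [ 0.0006 -0.    ] 6.4126692828618275 81.1
stud_fine 0.049 0.85 [ 0.0008 -0.    ] 6.408391075664251 113.3
stud_fine 0.053 0.85 [0.0009 0.    ] 6.410709012305524 176.9
```

View pics/w10.png

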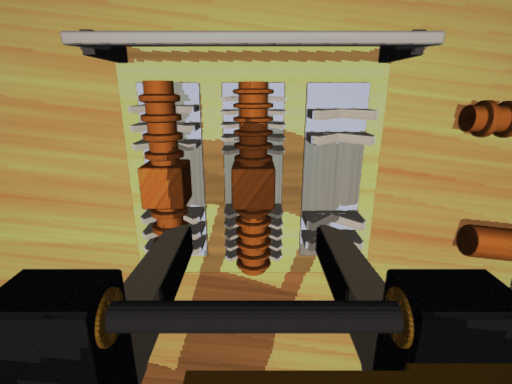

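View pics/s10.png

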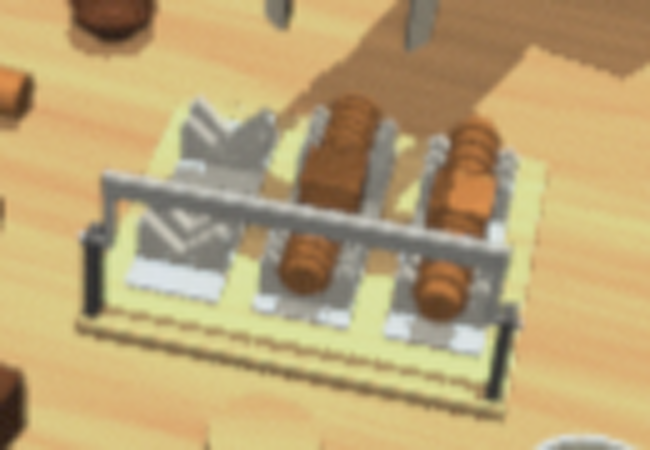

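```bash
python3 - <<'E'
from h import *
s=arm.read_state(); s['eef_pos']=np.array([.5045,.0025,.181]); plan([.594,-.302,.15],97,15,s)
E
```

```text
[0.12, 0.69, 0.07] [-0.0, 0.0, -0.75]
[0.05, 0.7, 0.07] [-0.0, 0.0, -0.75]
[-0.03, 0.7, 0.07] [-0.0, 0.0, -0.75]
[-0.1, 0.7, 0.07] [-0.0, 0.0, -0.75]
[-0.17, 0.68, 0.07] [-0.0, 0.0, -0.75]
[-0.24, 0.66, 0.07] [-0.0, 0.0, -0.75]
[-0.31, 0.63, 0.07] [-0.0, 0.0, -0.75]
[-0.38, 0.6, 0.07] [-0.0, 0.0, -0.75]
[-0.44, 0.55, 0.07] [-0.0, 0.0, -0.75]
[-0.49, 0.5, 0.07] [-0.0, 0.0, -0.75]
[-0.54, 0.45, 0.07] [-0.0, 0.0, -0.75]
[-0.59, 0.39, 0.07] [-0.0, 0.0, -0.75]
[-0.63, 0.33, 0.07] [-0.0, 0.0, -0.75]
[-0.66, 0.26, 0.07] [-0.0, 0.0, -0.75]
[-0.68, 0.19, 0.07] [-0.0, 0.0, -0.75]
```

{"method": "carry_out", "body": {
  "moves": [
    [[0.12,0.69,0.07],[0,0,-0.75],1],
    [[0.05,0.7,0.07],[0,0,-0.75],1],
    [[-0.03,0.7,0.07],[0,0,-0.75],1],
    [[-0.1,0.7,0.07],[0,0,-0.75],1],
    [[-0.17,0.68,0.07],[0,0,-0.75],1]
  ]
}}

```text
time: 19.0
eef_pos: [0.533, -0.0989, 0.1664]
orientation: [0.949, 0.314, -0.001, -0.001]
contact_force: [0.5, 0.6, 0.3]
finger_gap: 0.0928
```

{"method": "carry_out", "body": {
  "moves": [
    [[-0.24,0.66,0.07],[0,0,-0.75],1],
    [[-0.31,0.63,0.07],[0,0,-0.75],1],
    [[-0.38,0.6,0.07],[0,0,-0.75],1],
    [[-0.44,0.55,0.07],[0,0,-0.75],1],
    [[-0.49,0.5,0.07],[0,0,-0.75],1]
  ]
}}

```text
time: 19.62
eef_pos: [0.5623, -0.2002, 0.1557]
orientation: [0.836, 0.549, -0.001, -0.001]
contact_force: [0.1, 0.3, 0.9]
finger_gap: 0.093
```

{"method": "carry_out", "body": {
  "moves": [
    [[-0.54,0.45,0.07],[0,0,-0.75],1],
    [[-0.59,0.39,0.07],[0,0,-0.75],1],
    [[-0.63,0.33,0.07],[0,0,-0.75],1],
    [[-0.66,0.26,0.07],[0,0,-0.75],1],
    [[-0.68,0.19,0.07],[0,0,-0.75],1]
  ]
}}

```text
time: 20.25
eef_pos: [0.5917, -0.3021, 0.145]
orientation: [0.665, 0.747, -0.0, -0.002]
contact_force: [-0.1, -0.1, -0.7]
finger_gap: 0.0932
```

```bash
python3 - <<'E'
from h import *
arm.get_image('scene'); im=arm.get_image('scene'); cv2.imwrite('pics/s11.png',cv2.resize(im[160:250,220:350],None,fx=5,fy=5,interpolation=cv2.INTER_CUBIC))
below('stud_coarse',(.594,-.302,np.radians(97)),'pics/b11.png'); st()
E
```

```text
t 20.35 pos [ 0.5917 -0.3034  0.1448] yaw 96.39 z [-0.002  0.001 -1.   ] gap 0.0932 F [ 0.5  0.1 -0.6] q [-0.64  0.53  1.35 -0.    1.27 -0.75]
2 0.69 [ 0.5955 -0.296 ] yaw 95.20372329466016 cost (np.float64(128.65032958984375), np.float32(7346.0005)) need tool x,y units [0.23 0.15]
t 20.45 pos [ 0.5916 -0.3014  0.1455] yaw 96.28 z [-0.002  0.002 -1.   ] gap 0.0928 F [-0.3  0.1  0.4] q [-0.64  0.52  1.35  0.    1.27 -0.75]
```

View pics/b11.png

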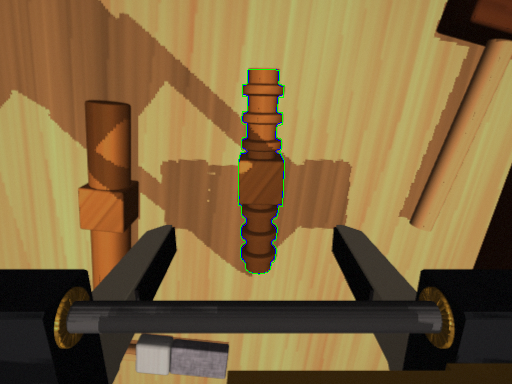

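View pics/s11.png

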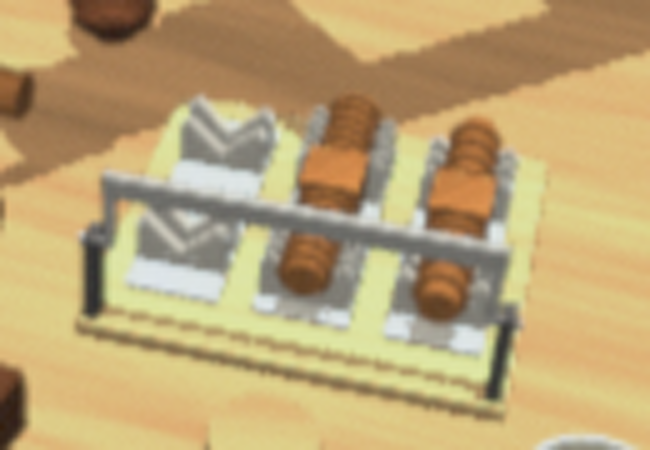

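{"method": "carry_out", "body": {
  "moves": [
    [[0.165,0.15,0.8],[0,0,0.14],0.7],
    [[0,0,0.9],[0,0,0],0.7],
    [[0,0,0.9],[0,0,0],0.7],
    [[0,0,0.9],[0,0,0],0.7],
    [[0,0,0.6],[0,0,0],0.7]
  ]
}}

```text
time: 21.08
eef_pos: [0.5955, -0.2948, 0.0226]
orientation: [0.674, 0.739, -0.0, -0.001]
contact_force: [-0.3, -0.1, -0.2]
finger_gap: 0.0652
```

{"method": "carry_out", "body": {
  "newtons": 25,
  "moves": [
    [[0,0,0],[0,0,0],0.1],
    [[0,0,0],[0,0,0],0.1],
    [[0,0,0],[0,0,0],0.1],
    [[0,0,0],[0,0,0],0.1],
    [[0,0,0],[0,0,0],0.1]
  ]
}}

```text
time: 21.7
eef_pos: [0.5971, -0.297, 0.0256]
orientation: [0.674, 0.739, 0.0, 0.001]
contact_force: [-0.2, 1.1, 6.6]
finger_gap: 0.0399
```

```bash
python3 - <<'E'
from h import *
s=st()
s['eef_pos']=np.array(s['eef_pos'])+[0,0,.045]; plan([.51,-.14,.20],6.5,13,s)
E
```

```text
t 21.7 pos [ 0.5971 -0.297   0.0256] yaw 95.32 z [ 0.002 -0.001 -1.   ] gap 0.0399 F [-0.2  1.1  6.6] q [-0.63  0.65  1.46  0.    1.03 -0.72]
[0.42, -0.18, -0.33] [0.0, -0.0, 0.85]
[0.4, -0.23, -0.33] [0.0, -0.0, 0.85]
[0.37, -0.28, -0.33] [0.0, -0.0, 0.85]
[0.33, -0.32, -0.33] [0.0, -0.0, 0.85]
[0.29, -0.36, -0.33] [0.0, -0.0, 0.85]
[0.24, -0.39, -0.33] [0.0, -0.0, 0.85]
[0.2, -0.42, -0.33] [0.0, -0.0, 0.85]
[0.15, -0.44, -0.33] [0.0, -0.0, 0.85]
[0.09, -0.45, -0.33] [0.0, -0.0, 0.85]
[0.04, -0.46, -0.33] [0.0, -0.0, 0.85]
[-0.02, -0.46, -0.33] [0.0, -0.0, 0.85]
[-0.07, -0.45, -0.33] [0.0, -0.0, 0.85]
[-0.12, -0.44, -0.33] [0.0, -0.0, 0.85]
```

{"method": "carry_out", "body": {
  "moves": [
    [[0,0,-0.5],[0,0,0],0.1],
    [[0,0,-1],[0,0,0],0.1],
    [[0.42,-0.18,-0.33],[0,0,0.85],0.1],
    [[0.4,-0.23,-0.33],[0,0,0.85],0.1],
    [[0.37,-0.28,-0.33],[0,0,0.85],0.1]
  ]
}}

```text
time: 22.32
eef_pos: [0.576, -0.2597, 0.0997]
orientation: [0.795, 0.607, -0.0, -0.0]
contact_force: [0.7, 0.6, -1.0]
finger_gap: 0.0398
```

{"method": "carry_out", "body": {
  "moves": [
    [[0.33,-0.32,-0.33],[0,0,0.85],0.1],
    [[0.29,-0.36,-0.33],[0,0,0.85],0.1],
    [[0.24,-0.39,-0.33],[0,0,0.85],0.1],
    [[0.2,-0.42,-0.33],[0,0,0.85],0.1],
    [[0.15,-0.44,-0.33],[0,0,0.85],0.1]
  ]
}}

```text
time: 22.95
eef_pos: [0.5421, -0.1992, 0.1491]
orientation: [0.938, 0.348, -0.0, -0.0]
contact_force: [-0.0, 1.3, -1.3]
finger_gap: 0.0396
```

{"method": "carry_out", "body": {
  "moves": [
    [[0.09,-0.45,-0.33],[0,0,0.85],0.1],
    [[0.04,-0.46,-0.33],[0,0,0.85],0.1],
    [[-0.02,-0.46,-0.33],[0,0,0.85],0.1],
    [[-0.07,-0.45,-0.33],[0,0,0.85],0.1],
    [[-0.12,-0.44,-0.33],[0,0,0.85],0.1]
  ]
}}

```text
time: 23.58
eef_pos: [0.5083, -0.1392, 0.1987]
orientation: [0.998, 0.058, -0.0, 0.0]
contact_force: [-0.7, 0.7, -1.2]
finger_gap: 0.0394
```

```bash
python3 - <<'E'
import h
from h import *
arm.get_image('scene');arm.get_image('scene');arm.get_image('scene')
f,p,im,s=inhand('stud_coarse','pics/ih12.png')
h.USE='c'; print('coarse only',fitlocal(p,im,(.5025,.003,np.radians(6.55))))
o=np.array([.5025,.003]);yw=np.radians(6.55); seat=o-.084*np.array([-np.sin(yw),np.cos(yw)])
im2=im.copy();drawrack(im2,p,o,yw); cv2.imwrite('pics/w12.png',im2); 
R_=R.from_quat(s['orientation']).as_matrix(); d=seat-np.array(f[:2]); print('seat',seat,'need world',d,'tool units',np.round(R_[:2,:2].T@d/.03,2)); st()
E
```

```text
score 0.69 fit [ 0.5086 -0.1388] yaw 7.051919486996342 cost 356.8778381347656 17674.0 tcp [ 0.5089 -0.1395  0.1988] [ 0.5089 -0.14    0.1978] tool offset x,y mm [-0.27 -0.73] rel yaw -0.03363234897248294
coarse only (array([0.50270115, 0.00191742, 0.11221409]), np.float64(-78.71242163009566))
seat [ 0.5120819  -0.08045171] need world [0.00351504 0.05837262] tool units [ 0.36 -1.92]
t 23.82 pos [ 0.5089 -0.14    0.1978] yaw 7.06 z [ 0. -0. -1.] gap 0.0398 F [ 1.  -0.  -2.8] q [-0.48  0.25  1.64 -0.    1.26  0.97]
```

View pics/w12.png

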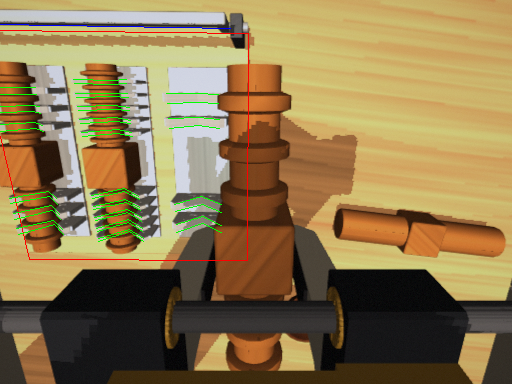

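View pics/ih12.png

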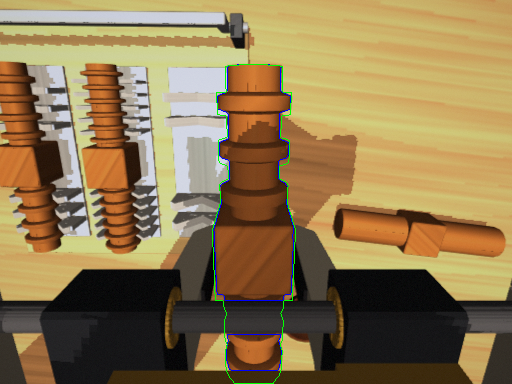

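{"method": "carry_out", "body": {
  "moves": [
    [[0.07,-0.38,0.69],[0,0,0.06],0.1],
    [[0.07,-0.38,0.69],[0,0,0],0.1],
    [[0.07,-0.38,0.69],[0,0,0],0.1],
    [[0.07,-0.39,0.69],[0,0,0],0.1],
    [[0.07,-0.39,0.69],[0,0,0],0.1]
  ]
}}

```text
time: 24.45
eef_pos: [0.5128, -0.0814, 0.0931]
orientation: [0.998, 0.057, -0.0, -0.0]
contact_force: [-1.3, -0.2, -1.0]
finger_gap: 0.0398
```

```bash
python3 - <<'E'
import h
from h import *
arm.get_image('scene');arm.get_image('scene');arm.get_image('scene')
f,p,im,s=inhand('stud_coarse','pics/ih13.png')
o=np.array([.5025,.003]);yw=np.radians(6.55); seat=o-.084*np.array([-np.sin(yw),np.cos(yw)])
im2=im.copy();drawrack(im2,p,o,yw); cv2.imwrite('pics/w13.png',im2); 
R_=R.from_quat(s['orientation']).as_matrix(); d=seat-np.array(f[:2]); print('seat',seat,'need world',d,'tool units',np.round(R_[:2,:2].T@d/.03,2)); st()
E
```

```text
score 0.62 fit [ 0.5114 -0.0806] yaw 6.722009063442594 cost 499.1939697265625 17544.0 tcp [ 0.5119 -0.081   0.0931] [ 0.5133 -0.082   0.0947] tool offset x,y mm [-0.46 -0.52] rel yaw 0.16875024887596657
seat [ 0.5120819  -0.08045171] need world [0.00072027 0.00010954] tool units [ 0.02 -0.  ]
t 24.7 pos [ 0.5133 -0.082   0.0947] yaw 6.48 z [ 0. -0. -1.] gap 0.0397 F [-0.3 -0.7 -0.3] q [-0.37  0.34  1.79 -0.    1.01  1.08]
```

View pics/w13.png

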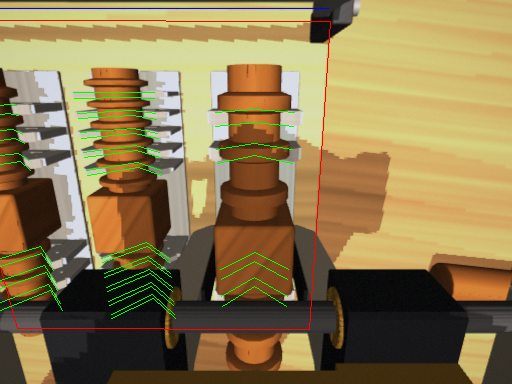

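{"method": "carry_out", "body": {
  "moves": [
    [[-0.02,-0.03,0.3],[0,0,0],0.1],
    [[0,0,0.4],[0,0,0],0.1],
    [[0,0,0.4],[0,0,0],0.1],
    [[0,0,0.25],[0,0,0],0.1],
    [[0,0,0.15],[0,0,0],0.1]
  ]
}}

```text
time: 25.32
eef_pos: [0.5123, -0.0812, 0.0508]
orientation: [0.998, 0.057, 0.0, 0.001]
contact_force: [-9.5, 1.6, 33.8]
finger_gap: 0.0399
```

```bash
python3 - <<'E'
from h import *
for i in range(2): arm.get_image('scene'); st()
E
```

```text
t 25.38 pos [ 0.5123 -0.0812  0.0509] yaw 6.49 z [ 0.    -0.001 -1.   ] gap 0.0399 F [-5.   0.1 13.6] q [-0.37  0.4   1.83 -0.    0.91  1.09]
t 25.43 pos [ 0.5123 -0.0812  0.0509] yaw 6.49 z [ 0.001 -0.001 -1.   ] gap 0.0397 F [-5.8 -1.2 14.1] q [-0.37  0.4   1.84 -0.    0.9   1.09]
```

{"method": "carry_out", "body": {
  "moves": [
    [[0,0,0],[0,0,0],0.45],
    [[0,0,0],[0,0,0],0.6],
    [[0,0,0],[0,0,0],0.62],
    [[0,0,0],[0,0,0],0.62],
    [[0,0,0],[0,0,0],0.62]
  ]
}}

```text
time: 26.05
eef_pos: [0.512, -0.0804, 0.0492]
orientation: [0.998, 0.056, -0.0, -0.0]
contact_force: [0.1, -0.5, 0.3]
finger_gap: 0.0577
```

```bash
python3 - <<'E'
from h import *
st(); im=arm.get_image('wrist'); cv2.imwrite('pics/w14.png',im)
E
```

```text
t 26.05 pos [ 0.512  -0.0804  0.0492] yaw 6.45 z [-0.  0. -1.] gap 0.0577 F [ 0.1 -0.5  0.3] q [-0.37  0.4   1.84 -0.    0.9   1.09]
```

View pics/w14.png

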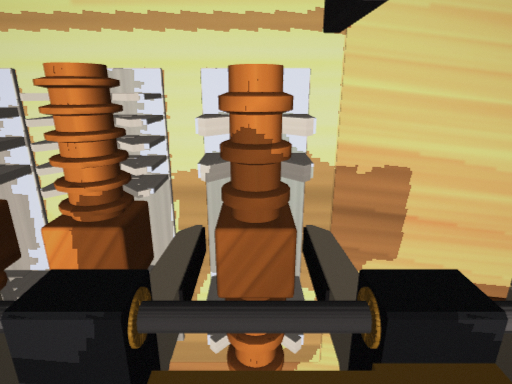

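{"method": "carry_out", "body": {
  "moves": [
    [[0,0,-0.7],[0,0,0],0.62],
    [[0,0,-1],[0,0,0],0.62],
    [[0,-0.9,-1],[0,0,0],0.62],
    [[0,-0.9,-1],[0,0,0],0.8],
    [[0,-0.9,-1],[0,0,0],1]
  ]
}}

```text
time: 26.72
eef_pos: [0.5027, 0.0008, 0.1913]
orientation: [0.998, 0.056, 0.0, -0.0]
contact_force: [0.7, -0.8, 0.7]
finger_gap: 0.0733
```

```bash
cat > chk.py <<'E'
from h import *
import sys
tag=sys.argv[1]
arm.get_image('scene'); im=arm.get_image('scene'); cv2.imwrite(f'pics/s{tag}.png',cv2.resize(im[160:250,220:350],None,fx=5,fy=5,interpolation=cv2.INTER_CUBIC))
o=np.array([.5025,.003]);yw=np.radians(6.55)
s=st(); p=arm.camera_params('wrist'); im=arm.get_image('wrist'); st(); ov=im.copy()
for n,yy in(('stud_medium',.084),('stud_fine',0),('stud_coarse',-.084)):
    rs=arm.regions_of('wrist',n); x0=o+yy*np.array([-np.sin(yw),np.cos(yw)])
    best=min(rs,key=lambda r:np.linalg.norm(np.mean(np.argwhere(r['region']),0)[::-1]-proj(p,[x0[0],x0[1],.046])))
    m=np.array(best['region']); occ=np.zeros_like(m); occ[210:]=True
    for z in(.042,.046,.050,.053):
        f=fit(p,m,(*x0,yw),n,z=z,occ=occ); 
        d=R.from_euler('z',-yw).as_matrix()[:2,:2]@(f[:2]-x0)
        print(n,z,round(best['score'],2),'bay x,y mm',np.round(d*1000,1),round(np.degrees(f[2]),2),round(f[3],1))
        if z==.046:
            rr=render(p,f[0],f[1],z,f[2],parts(name=n))>.5
            cs,_=cv2.findContours(rr.astype(np.uint8),cv2.RETR_EXTERNAL,cv2.CHAIN_APPROX_NONE); cv2.drawContours(ov,cs,-1,(0,255,0),1)
cv2.imwrite(f'pics/w{tag}o.png',ov); cv2.imwrite(f'pics/w{tag}.png',im)
E
python3 chk.py 15
```

```text
t 26.82 pos [0.5044 0.0017 0.1937] yaw 6.59 z [ 0.006 -0.001 -1.   ] gap 0.081 F [ 0.6 -0.5 -0.6] q [-0.22  0.2   1.71  0.    1.23  1.24]
t 26.88 pos [0.5038 0.0007 0.1918] yaw 6.58 z [ 0.004 -0.001 -1.   ] gap 0.085 F [-0.3 -0.1 -0.6] q [-0.22  0.21  1.71 -0.    1.22  1.24]
stud_medium 0.042 0.71 bay x,y mm [1.  1.3] 6.64 124.4
stud_medium 0.046 0.71 bay x,y mm [1.2 0.2] 6.62 168.6
stud_medium 0.05 0.71 bay x,y mm [ 1. -1.] 6.53 228.1
stud_medium 0.053 0.71 bay x,y mm [ 1.3 -1.7] 6.47 281.2
stud_fine 0.042 0.56 bay x,y mm [ 0.2 -0.1] 6.53 96.0
stud_fine 0.046 0.56 bay x,y mm [ 0.4 -0.1] 6.51 126.7
stud_fine 0.05 0.56 bay x,y mm [ 0.5 -0.3] 6.59 174.9
stud_fine 0.053 0.56 bay x,y mm [ 0.5 -0.2] 6.56 215.2
stud_coarse 0.042 0.6 bay x,y mm [-0.3 -0.8] 6.28 64.7
stud_coarse 0.046 0.6 bay x,y mm [0.1 0.2] 6.26 63.6
stud_coarse 0.05 0.6 bay x,y mm [0.3 1.3] 6.32 85.3
stud_coarse 0.053 0.6 bay x,y mm [0.3 2.1] 6.33 114.2
```

View pics/w15o.png

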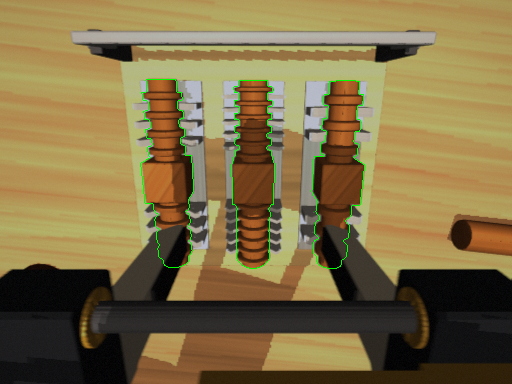

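View pics/s15.png

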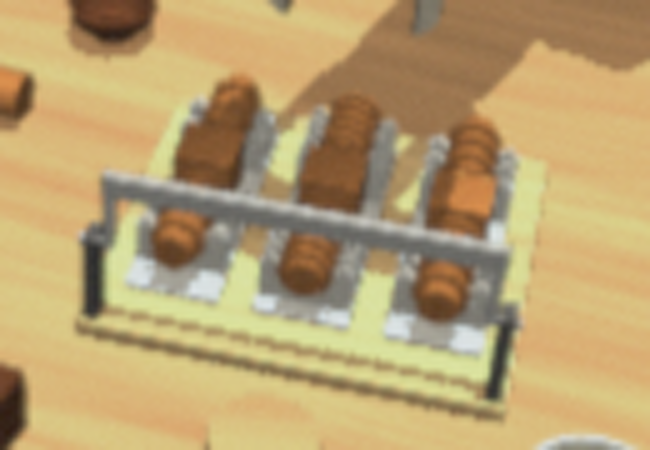

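```bash
python3 - <<'E'
from h import *
o=np.array([.5025,.003]);yw=np.radians(6.55); Ri=R.from_euler('z',-yw).as_matrix()[:2,:2]
for c in('scene','top','wrist'):
    arm.get_image(c); p=arm.camera_params(c)
    for n,z in(('keeper_bar',.1135),('keeper_hinge',.07)):
        for r in arm.mark_of(c,n)[:1]:
            X=atz(p,r['position'],z); print(c,n,round(r['score'],2),np.round(r['position'],1),'rack mm',np.round(1000*Ri@(X[:2]-o),1))
    for r in arm.regions_of(c,'keeper_bar')[:1]: print(c,r['score'],r['box'])
st()
E
```

```text
scene keeper_bar 0.81 [282.1 200.5] rack mm [102.7   1.4]
scene keeper_hinge 0.87 [278.9 216.5] rack mm [126.3  -0.2]
scene 0.73 [240.0, 193.8, 321.7, 224.6]
top keeper_bar 0.76 [215.3 162.8] rack mm [123.6  -2.1]
top keeper_hinge 0.93 [219.9 164.9] rack mm [124.5  -8.5]
top 0.64 [194.3, 155.5, 261.5, 171.0]
wrist keeper_bar 0.96 [250.3  31. ] rack mm [120.7  -0.7]
wrist keeper_hinge 0.93 [252.9  36.1] rack mm [124.1  -2.3]
wrist 0.71 [217.2, 76.0, 281.5, 254.7]
t 27.62 pos [ 0.503  -0.      0.1903] yaw 6.45 z [-0.  0. -1.] gap 0.0928 F [-0.8 -0.2  0.6] q [-0.22  0.21  1.71 -0.    1.22  1.24]
```

{"method": "carry_out", "body": {
  "moves": [
    [[1,-0.01,0],[0,0,0],0],
    [[1,-0.02,0],[0,0,0],0],
    [[1,-0.02,0],[0,0,0],0],
    [[1,-0.01,0],[0,0,0],0],
    [[1,-0.01,0],[0,0,0],0]
  ]
}}

```text
time: 28.25
eef_pos: [0.6527, 0.0192, 0.1902]
orientation: [0.998, 0.056, -0.0, 0.0]
contact_force: [-0.4, -0.5, -0.3]
finger_gap: 0.0473
```

{"method": "carry_out", "body": {
  "moves": [
    [[0.4,-0.02,0],[0,0,0],0],
    [[0,0,0.6],[0,0,0],0],
    [[0,0,0.8],[0,0,0],0],
    [[0,0,0.8],[0,0,0],0],
    [[0,0,0],[0,0,0],0]
  ]
}}

```text
time: 28.88
eef_pos: [0.6604, 0.0211, 0.1212]
orientation: [0.998, 0.056, -0.003, -0.001]
contact_force: [0.4, 0.2, 0.7]
finger_gap: 0.0009
```

```bash
python3 - <<'E'
from h import *
st(); im=arm.get_image('scene'); cv2.imwrite('pics/s16.png',cv2.resize(im[130:260,200:370],None,fx=4,fy=4,interpolation=cv2.INTER_CUBIC))
im=arm.get_image('wrist'); cv2.imwrite('pics/w16.png',im);st()
E
```

```text
t 28.88 pos [0.6604 0.0211 0.1212] yaw 6.44 z [-0.007  0.001 -1.   ] gap 0.0009 F [0.4 0.2 0.7] q [-0.14  0.54  1.39 -0.    1.22  1.32]
t 28.98 pos [0.6629 0.0209 0.1243] yaw 6.44 z [-0.001  0.    -1.   ] gap 0.0003 F [-0.3 -0.2 -0.5] q [-0.14  0.54  1.38 -0.    1.22  1.32]
```

View pics/s16.png

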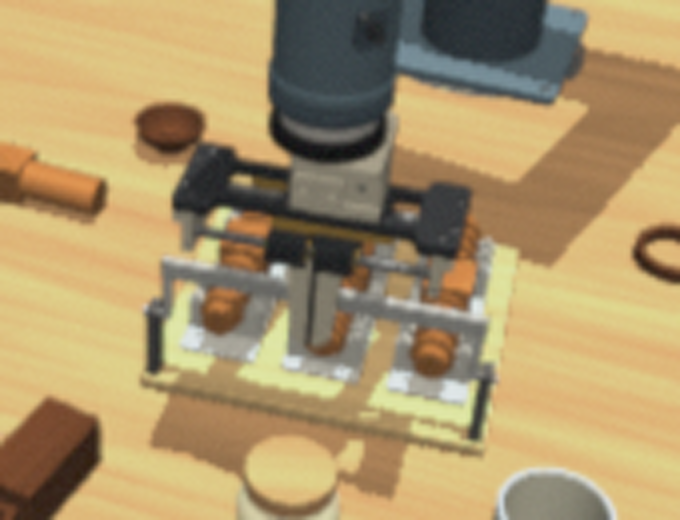

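View pics/w16.png

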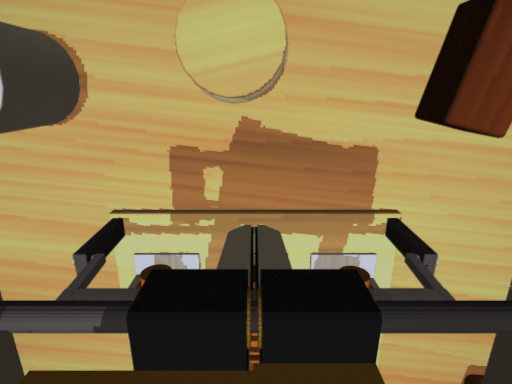

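{"method": "carry_out", "body": {
  "moves": [
    [[-0.3,0,-0.03],[0,0,0],0],
    [[-0.3,0,0],[0,0,0],0],
    [[-0.3,0,0],[0,0,0],0],
    [[-0.2,0,0],[0,0,0],0],
    [[-0.18,0,0],[0,0,0],0]
  ]
}}

```text
time: 29.6
eef_pos: [0.6256, 0.0166, 0.1256]
orientation: [0.998, 0.056, 0.001, 0.0]
contact_force: [2.3, -0.4, -1.3]
finger_gap: 0.0004
```

{"method": "carry_out", "body": {
  "moves": [
    [[-0.18,0,0],[0,0,0],0],
    [[-0.18,0,0.05],[0,0,0],0],
    [[-0.16,0,0.1],[0,0,0],0],
    [[-0.16,0,0.1],[0,0,0],0],
    [[-0.13,0,0.14],[0,0,0],0]
  ]
}}

```text
time: 30.22
eef_pos: [0.6008, 0.0138, 0.1133]
orientation: [0.998, 0.056, -0.0, 0.0]
contact_force: [1.0, -0.7, 1.4]
finger_gap: -0.0001
```

```bash
python3 - <<'E'
from h import *
st(); im=arm.get_image('scene'); cv2.imwrite('pics/s17.png',cv2.resize(im[130:260,200:370],None,fx=4,fy=4,interpolation=cv2.INTER_CUBIC));st()
E
```

```text
t 30.23 pos [0.6008 0.0138 0.1133] yaw 6.45 z [-0. -0. -1.] gap -0.0001 F [ 1.  -0.7  1.4] q [-0.16  0.45  1.57 -0.    1.13  1.3 ]
t 30.27 pos [0.6    0.0138 0.1126] yaw 6.45 z [-0.002  0.    -1.   ] gap 0.0005 F [-0.3  0.1  1.5] q [-0.16  0.45  1.57 -0.    1.13  1.3 ]
```

View pics/s17.png

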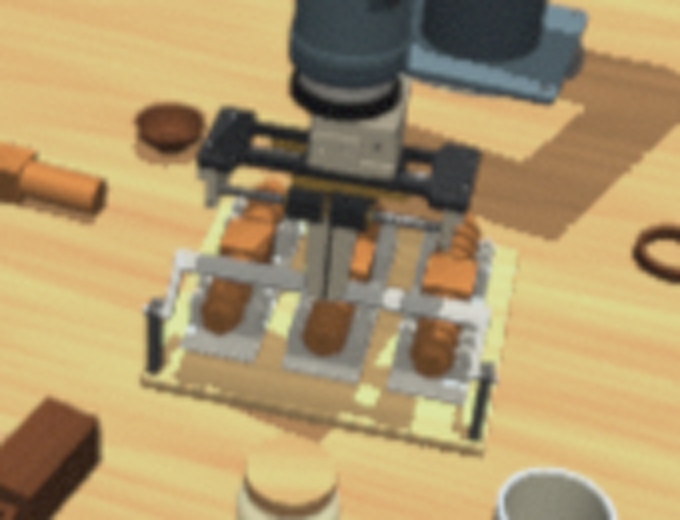

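{"method": "carry_out", "body": {
  "moves": [
    [[-0.16,0,0.12],[0,0,0],0],
    [[-0.09,0,0.16],[0,0,0],0],
    [[-0.09,0,0.18],[0,0,0],0],
    [[-0.05,0,0.2],[0,0,0],0],
    [[-0.03,0,0.12],[0,0,0],0]
  ]
}}

```text
time: 30.9
eef_pos: [0.5885, 0.0125, 0.0896]
orientation: [0.998, 0.056, -0.0, -0.0]
contact_force: [0.3, -0.8, 1.2]
finger_gap: 0.0001
```

```bash
python3 - <<'E'
from h import *
st(); im=arm.get_image('scene'); cv2.imwrite('pics/s18.png',cv2.resize(im[130:260,200:370],None,fx=4,fy=4,interpolation=cv2.INTER_CUBIC));st()
E
```

```text
t 30.9 pos [0.5885 0.0125 0.0896] yaw 6.45 z [-0.001  0.    -1.   ] gap 0.0001 F [ 0.3 -0.8  1.2] q [-0.17  0.46  1.62  0.    1.07  1.29]
t 30.95 pos [0.5882 0.0125 0.0892] yaw 6.45 z [-0.001  0.    -1.   ] gap 0.0006 F [ 0.7 -0.2  0.3] q [-0.17  0.46  1.62 -0.    1.06  1.29]
```

View pics/s18.png

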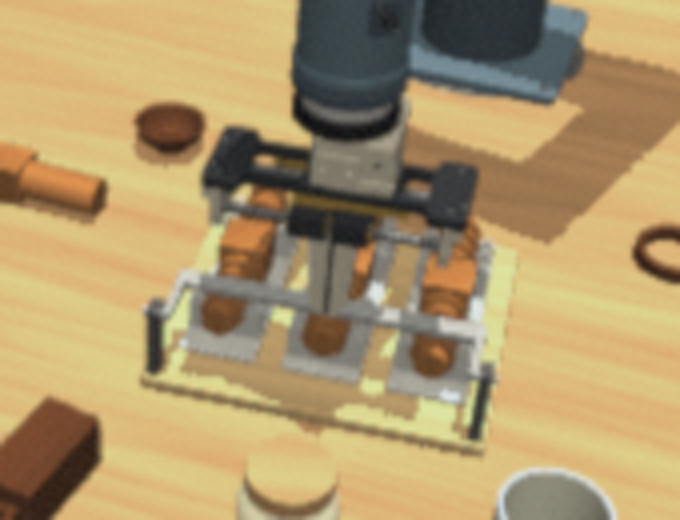

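{"method": "carry_out", "body": {
  "moves": [
    [[0,0,0.02],[0,0,0],0],
    [[0,0,0.02],[0,0,0],0],
    [[0,0,0.02],[0,0,0],0],
    [[0,0,0],[0,0,0],0],
    [[0,0,0],[0,0,0],0]
  ]
}}

```text
time: 31.58
eef_pos: [0.5889, 0.0124, 0.0884]
orientation: [0.998, 0.056, 0.0, 0.0]
contact_force: [-1.4, -0.1, 0.2]
finger_gap: 0.0006
```

```bash
python3 - <<'E'
from h import *
st(); im=arm.get_image('scene'); cv2.imwrite('pics/s19.png',cv2.resize(im[130:260,200:370],None,fx=4,fy=4,interpolation=cv2.INTER_CUBIC));st()
E
```

```text
t 31.57 pos [0.5889 0.0124 0.0884] yaw 6.45 z [ 0. -0. -1.] gap 0.0006 F [-1.4 -0.1  0.2] q [-0.17  0.46  1.62  0.    1.06  1.29]
t 31.62 pos [0.5889 0.0124 0.0883] yaw 6.45 z [ 0. -0. -1.] gap 0.0006 F [-0.3 -0.   0. ] q [-0.17  0.46  1.62 -0.    1.06  1.29]
```

{"method": "carry_out", "body": {
  "moves": [
    [[0,0,0.02],[0,0,0],0],
    [[0,0,0.01],[0,0,0],0],
    [[0,0,0.01],[0,0,0],0],
    [[0,0,0.01],[0,0,0],0],
    [[0,0,0],[0,0,0],0]
  ]
}}

```text
time: 32.25
eef_pos: [0.589, 0.0124, 0.0882]
orientation: [0.998, 0.056, 0.0, 0.0]
contact_force: [-3.3, 0.6, 9.5]
finger_gap: 0.0002
```

```bash
python3 - <<'E'
from h import *
st(); im=arm.get_image('scene'); cv2.imwrite('pics/s20.png',cv2.resize(im[130:260,200:370],None,fx=4,fy=4,interpolation=cv2.INTER_CUBIC));st()
E
```

```text
t 32.25 pos [0.589  0.0124 0.0882] yaw 6.46 z [ 0.001 -0.    -1.   ] gap 0.0002 F [-3.3  0.6  9.5] q [-0.17  0.46  1.62 -0.    1.06  1.29]
t 32.3 pos [0.589  0.0124 0.0882] yaw 6.46 z [ 0.001 -0.    -1.   ] gap 0.0006 F [-3.6  0.5  9.4] q [-0.17  0.46  1.62 -0.    1.06  1.29]
```

View pics/s20.png

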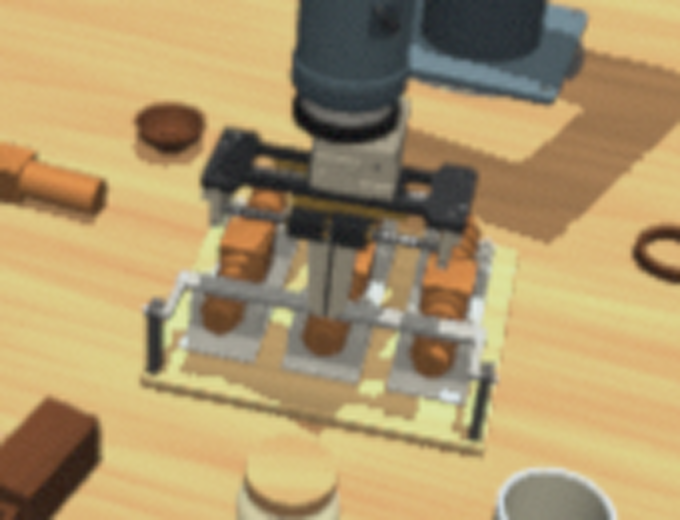

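{"method": "carry_out", "body": {
  "moves": [
    [[0,0,0.02],[0,0,0],0],
    [[0,0,0],[0,0,0],0],
    [[0,0,-0.2],[0,0,0],0],
    [[0,0,-0.8],[0,0,0],0],
    [[0,0,-1],[0,0,0],0]
  ]
}}

```text
time: 32.92
eef_pos: [0.5883, 0.0125, 0.1461]
orientation: [0.998, 0.056, -0.001, -0.0]
contact_force: [0.4, -0.4, 0.6]
finger_gap: 0.0009
```

{"method": "carry_out", "body": {
  "moves": [
    [[-0.6,0,-1],[0,0,0],0],
    [[-0.8,0,-1],[0,0,0],0.4],
    [[-0.8,0,-0.5],[0,0,0],0.8],
    [[-0.4,0,0],[0,0,0],1],
    [[0,0,0],[0,0,0],1]
  ]
}}

```text
time: 33.55
eef_pos: [0.5107, 0.0037, 0.2207]
orientation: [0.998, 0.056, -0.0, -0.0]
contact_force: [-0.6, -0.1, -0.7]
finger_gap: 0.0359
```

```bash
python3 chk.py 21; python3 - <<'E'
from h import *
for c in('scene','top','wrist'):
    im=arm.get_image(c); cv2.imwrite(f'pics/{c}21.png',im)
    p=arm.camera_params(c)
    o=np.array([.5025,.003]);yw=np.radians(6.55); Ri=R.from_euler('z',-yw).as_matrix()[:2,:2]
    for r in arm.mark_of(c,'keeper_bar')[:1]: print(c,r,1000*Ri@(atz(p,r['position'],.07)[:2]-o))
    ov=im.copy()
    for zz in (.074,):
        q=np.array([proj(p,x) for x in rackpts(o,yw,[[.070,-.121,zz],[.086,-.121,zz],[.086,.121,zz],[.070,.121,zz]])]).round().astype(int); cv2.polylines(ov,[q.reshape(-1,1,2)],True,(0,0,255),1)
    cv2.imwrite(f'pics/{c}21o.png',ov if c!='scene' else cv2.resize(ov[150:260,210:360],None,fx=4,fy=4,interpolation=cv2.INTER_CUBIC))
E
```

```text
t 33.65 pos [0.5114 0.0037 0.2204] yaw 6.44 z [-0.001  0.    -1.   ] gap 0.0437 F [0.  0.  0.1] q [-0.21  0.2   1.64  0.    1.3   1.25]
t 33.7 pos [0.5116 0.0037 0.2203] yaw 6.45 z [-0.001  0.    -1.   ] gap 0.0476 F [ 0.5 -0.9  0.1] q [-0.21  0.2   1.64  0.    1.3   1.25]
stud_medium 0.042 0.97 bay x,y mm [0.4 0.9] 6.23 564.5
stud_medium 0.046 0.97 bay x,y mm [ 0.8 -0.2] 6.29 590.9
stud_medium 0.05 0.97 bay x,y mm [ 0.9 -1.2] 6.41 630.3
stud_medium 0.053 0.97 bay x,y mm [ 1.1 -2. ] 6.23 667.7
stud_fine 0.042 0.66 bay x,y mm [ 0. -0.] 6.44 540.1
stud_fine 0.046 0.66 bay x,y mm [0.2 0. ] 6.3 557.8
stud_fine 0.05 0.66 bay x,y mm [0.4 0.1] 6.18 588.1
stud_fine 0.053 0.66 bay x,y mm [ 0.6 -0. ] 6.62 615.7
stud_coarse 0.042 0.8 bay x,y mm [-0.5 -1.2] 6.3 577.2
stud_coarse 0.046 0.8 bay x,y mm [-0.2 -0.3] 6.36 602.9
stud_coarse 0.05 0.8 bay x,y mm [0.2 0.8] 6.52 641.7
stud_coarse 0.053 0.8 bay x,y mm [0.3 1.6] 6.38 677.6
scene {'position': [284.3, 206.8], 'score': 0.64} [77.51087072  6.37213004]
wrist {'position': [256.8, 103.4], 'score': 0.58} [79.76238821 -2.92877458]
```

View pics/wrist21o.png

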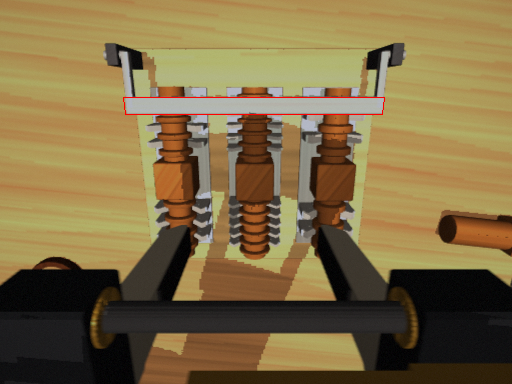

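View pics/scene21o.png

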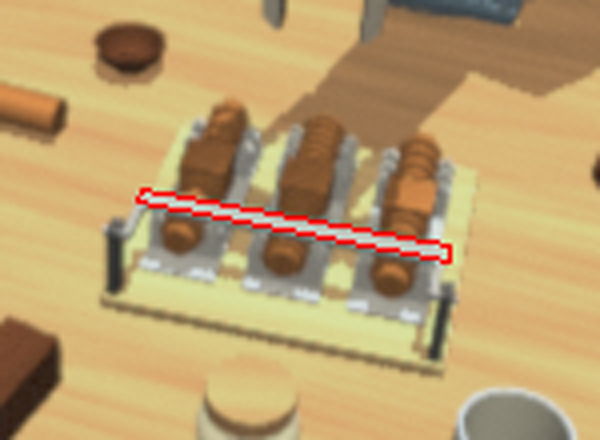

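View pics/scene21.png

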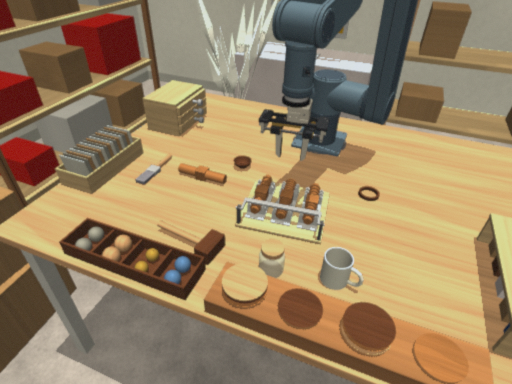

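The bar outline for the fully down pose (red) falls exactly on the bar in both the wrist and scene pictures. All three studs lie in their matching gauges beneath it, and nothing else has moved. I'm handing in now.

```bash
python3 - <<'E'
from h import *
st(); print(arm.close_job())
E
```

```text
t 34.15 pos [0.5114 0.0037 0.2211] yaw 6.45 z [-0.  0. -1.] gap 0.0838 F [ 0.2 -0.9  0.1] q [-0.21  0.2   1.64  0.    1.3   1.25]
the job is handed in; nothing more can be done
None
```

The medium, fine and coarse studs are each laid in their matching gauge and released. The keeper bar was then swung from upright down to its stop. I handed the job in at 34 s, with the arm clear and no contact force.

**Last checks that agreed**
- **Bar:** The outline of the fully down bar falls on the bar in both the wrist and scene pictures. The fingertips met the stop at 74 mm, as they should, with about 9.5 N. I pressed slightly further after that reading.
- **Studs:** Silhouette fits put each stud within about 1 mm of its seat along and across the bay. Fit quality favoured the seated height over the 7 mm high one for all three.
- **Other things:** The blank and the rest look unmoved in the last picture.

**Checks that failed or disagreed**
- **Insertion force:** The fine and coarse studs met about 34 N briefly as they entered.
- **Rack fit:** One automatic rack fit with a seated stud in view came out wrong, with a yaw of about 10° instead of 6.6°. I rejected it by overlaying it on the picture.
- **Final height fits:** With the bar hiding part of the studs, the last silhouette costs are higher. They lean slightly below the nominal seat height, so they rule out a raised stud better than they measure its exact height.
- **Top camera:** The network did not find the keeper bar in the last top picture.

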